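# Lock out the press and hang its mould inserts on the balanced arm

## Robot

A 6-joint arm with a two-finger parallel gripper is mounted at the origin on the work surface. World frame = base frame: x ahead of the robot, y to its left, z up, the work surface at z = 0. Lengths are in mm, angles in rad, forces in N, time in s.
With the tool pointing down it reaches from about 350 to 775 mm from the base axis. Payload 7.3 kg.
Tool frame: the origin (TCP) lies at the very end of the fingers, on their centre line; the grasp point (between the pads) lies 19 mm behind it; x points along the fingers, y is the direction in which the jaws open and shut, and the axes are right-handed (so a half turn about x gives the same grasp; the last joint's range is limited). The gripper opens to 92 mm and grips with 3 to 60 N. Pads are 19 mm wide; open, the fingers measure 130 mm over their backs; the gripper's body (75 mm by 190 mm) begins 47 mm behind the grasp point.
Start: joints at [-1.251, 0.342, 1.524, -0, 1.275, -0.146], TCP at [235.821, -469.077, 226.741] pointing down, gripper open.
Joint ranges: [-2.53, 2.53], [-0.77, 2.02], [0.04, 2.7], [-1, 4.14], [0.28, 2.66], [-3.11, 3.11]. Speed limits (rad/s): [2.57, 2.57, 3.14, 3.14, 3.14, 3.14].

## Interface

Orientations are given as [roll, pitch, yaw] about the fixed x, y, z axes, in that order (R = Rz(yaw) Ry(pitch) Rx(roll)).
In Python, from plant import bot gives the robot as it stands.
- The arm moves only by the tool step_arm, never from a script. Its argument "targets" is a list that holds one entry, the list of rows, each a list of 4 numbers: the shift along the tool's x, y, z in m, then the turn about the tool's x in degrees. A call has exactly 5 rows; each row is the pose to reach, as a shift and turn from the pose measured when the call began, along the tool's axes at that moment; what a row does not reach only later rows make up. A row lasts 1/12 s, in which the tool goes at most 41.7 mm and 7.16 degrees, less where a joint would pass 70% of its speed; a pose out of reach is approached as far as the arm can. A call with a gripper value outside its range is refused whole. "jaw" is the closure, from 0 (fully open) to 1 (shut), set as the call begins (left out, the last holds). The fingers move at their own pace and stop on an object; the grip force is fixed at half the most. Time passes only in rows, so rows that repeat a pose let the fingers close, or fill a call up. It gives the time, the measured TCP pose, the force and the opening at its end, in the units of the state.
- bot.get_obs(): the state, without advancing time (a new reading comes with each control period).
- bot.capture(name): name is "scene" or "top" or "wrist"; returns a dict with "color" (400x640x3 uint8, red, green, blue), "depth" (400x640 float32, mm along the optical axis (not along the pixel's ray), 0 where there is no reading), "fov_y" (degrees; the focal length in pixels is half the picture's height over the tangent of half this angle, whatever the lens; pixels are square), "cx", "cy" (the principal point, pixels), "rvec" (rotation vector, rad) and "tvec" (3), from world to camera coordinates, as OpenCV has them. Camera axes: x right, y down, z forward; pixel columns grow to the right and rows downward; lengths in mm; the calibration is good to about 2 mm. A picture is of the moment at which its call begins.
- bot.close_job(): hands the job in, once; it reports no verdict.
The state is a dict: "time": time; "joint_positions": joint angles; "dq": joint speeds; "tau": joint torques, N m; "tool_pos": TCP position; "tcp_rot": TCP orientation; "contact_force": force on the tool from outside, world axes, zero at the start; "moment": the same for the moment, N m; "grip_width": finger opening in mm.
Only numpy, scipy, OpenCV 4.12 (cv2) and the standard library are available. Lean on these libraries where they do the work, as an engineer would, in place of code of your own. Each camera call takes 0.05 s, during which the arm holds its last target. There are 200 camera calls.

## Task

Lock out the press before its tool change: push the red key fully into the key switch on the grey control box, turn it clockwise as far as it goes, then put the key back upright in its orange holder, leaving the switch turned. Only once the press is locked out, hang every mould insert by its hook on the cross bar of the spring-balanced arm: let the arm sink slowly under each one and let go only when the arm carries it and has settled, so that it never drops or leaps. Leave the tray stack, the green can and the brush where they are.

Things in the scene. Friction and masses are not known exactly. Their poses are not given: they have to be found in the camera images.
- balancer: Middle of the steel cross bar (12 mm thick, 260 mm long, along own y, level) of the spring-balanced arm, 235 mm above the table when empty. Own x points along the arm, away from the robot, to the blue post; the yellow boom, 16 mm thick and 223 mm long, runs from here to +x, slightly downwards, to its hinge 200 mm above the table. Red collars, 22 mm across, 4 mm wide, at y = -127, -69, 69, 127 mm
- slot0 (a point): Hanging place on the bar's axis, y = -98 mm from its middle, axes as the bar; an insert may also hang anywhere else on it. The arm rests on an upper stop when empty; spring 7.6 N m/rad, small preload, little damping: one insert sinks the bar 10 to 25 mm, four 60 to 95 mm. Keep its speed below 100 mm/s at the bar (0.45 rad/s); let go too early or pushed too deep, it leaps faster
- slot1 (a point): Hanging place on the bar's axis, y = -40 mm from its middle; room for one insert. Axes as the bar
- slot2 (a point): Hanging place on the bar's axis, y = 40 mm from its middle; room for one insert. Axes as the bar
- slot3 (a point): Hanging place on the bar's axis, y = 98 mm from its middle; room for one insert. Axes as the bar
- insert0: Mould insert, may be absent: aluminium block 56 (x) x 36 (y) x 36 (z) mm, about 0.3 kg, standing; origin: centre of underside. On it a 24 mm wide steel hook open to +x: stem at x = -22 to -14 mm, roof an inverted V, tip at x = 14 to 22 mm, coming down to z = 70 mm. On the roof a blue tab 10 (x) x 24 (y) mm, z = 92 to 130 mm: grip across its 10 mm at z = 118 mm
- insert1: Mould insert, may be absent: aluminium block 56 (x) x 36 (y) x 36 (z) mm, about 0.3 kg, standing; origin: centre of underside. On it a 24 mm wide steel hook open to +x: stem at x = -22 to -14 mm, roof an inverted V, tip at x = 14 to 22 mm, coming down to z = 70 mm. On the roof a blue tab 10 (x) x 24 (y) mm, z = 92 to 130 mm: grip across its 10 mm at z = 118 mm
- insert2: Mould insert, may be absent: aluminium block 56 (x) x 36 (y) x 36 (z) mm, about 0.3 kg, standing; origin: centre of underside. On it a 24 mm wide steel hook open to +x: stem at x = -22 to -14 mm, roof an inverted V, tip at x = 14 to 22 mm, coming down to z = 70 mm. On the roof a blue tab 10 (x) x 24 (y) mm, z = 92 to 130 mm: grip across its 10 mm at z = 118 mm
- insert3: Mould insert, may be absent: aluminium block 56 (x) x 36 (y) x 36 (z) mm, about 0.3 kg, standing; origin: centre of underside. On it a 24 mm wide steel hook open to +x: stem at x = -22 to -14 mm, roof an inverted V, tip at x = 14 to 22 mm, coming down to z = 70 mm. On the roof a blue tab 10 (x) x 24 (y) mm, z = 92 to 130 mm: grip across its 10 mm at z = 118 mm
- eye0 (a point): Inner top of the hook of insert0, 86 mm above its underside, axes as the insert; once hung, the bar's axis lies 6 to 7 mm below it. The bar enters the 28 mm wide throat sideways, from the insert's +x side, between block and hook tip (bar axis 24 to 42 mm below this point, best 33); then lower the insert by about 27 mm onto the bar
- eye1 (a point): Inner top of the hook of insert1, 86 mm above its underside, axes as the insert; once hung, the bar's axis lies 6 to 7 mm below it. The bar enters the 28 mm wide throat sideways, from the insert's +x side, between block and hook tip (bar axis 24 to 42 mm below this point, best 33); then lower the insert by about 27 mm onto the bar
- eye2 (a point): Inner top of the hook of insert2, 86 mm above its underside, axes as the insert; once hung, the bar's axis lies 6 to 7 mm below it. The bar enters the 28 mm wide throat sideways, from the insert's +x side, between block and hook tip (bar axis 24 to 42 mm below this point, best 33); then lower the insert by about 27 mm onto the bar
- eye3 (a point): Inner top of the hook of insert3, 86 mm above its underside, axes as the insert; once hung, the bar's axis lies 6 to 7 mm below it. The bar enters the 28 mm wide throat sideways, from the insert's +x side, between block and hook tip (bar axis 24 to 42 mm below this point, best 33); then lower the insert by about 27 mm onto the bar
- switch (a joint): Angle of the key switch (rad): about 0 to 0.25 at the start, grows clockwise seen from above, stop at 1.57 (locked out). Stays where it is left; turning it takes about 0.1 N m. The key has about 0.12 rad of play in it
- keyhole (a point): Mouth of the key slot, in the middle of the top of the black and steel round knob (64 mm across) on the grey control box (130 x 160 x 50 mm), 75 mm above the table. Slot 18 mm along its own x, 10 mm along its own y, 20 mm deep, chamfered; turns with the knob; z up
- key: Key, 60 g; origin: centre of the blade's lower end, z towards the head. Brass blade 15.5 (x) x 7.5 (y) mm, 28 mm long with narrowed end, collar 26 x 14 x 5 mm, red head 34 (x) x 10 (y) mm from z = 33 to 79 mm: grip it across its 10 mm at z = 62 mm. Stands upright in the orange holder, blade 22 mm deep, at the start. Both ways round are alike
- key_tip (a point): Centre of the lower end of the key's blade
- holder_hole (a point): Mouth of the slot in the top of the loose orange key holder (60 x 60 x 30 mm, 0.5 kg). Slot 19 mm along its own x, 11 mm along its own y, 22 mm deep; z up
- trays: Stack of white pulp trays, 150 x 130 x 80 mm, origin at the centre of its underside. Leave alone
- spray: Green can, 52 mm across, 150 mm high, origin at the centre of its underside. Leave alone
- brush: Brush lying on the table. Leave alone
There are look-alikes about, which are no part of the job. What is shaped like the insert2 but pink or turquoise is not meant.

How it is judged:
By the outcome, as a careful person would: the job done as asked, in the order asked, and still so for the second after the job is handed in, with the robot touching nothing.
Of insert0, insert1, insert2, insert3 only 2 to 4 are there at a start; the rules pass over those that are not, and their reading is None.
At some moment in a run one of key_holder may be knocked a few centimetres aside while the robot is not near it.
It also fails if it takes over 210 s, if anything falls off the work surface, if the arm or the gripper's body presses on something with over 40 N, if the wrist force passes 120 N, or if a joint passes its speed limit or range.

## Working session

There is one attempt and no reset: what is moved stays moved. The work goes in short steps, Python scripts to look and compute and a tool call to move; the robot and the scene stay as the last step left them, time stands still between calls to the robot, and variables do not carry over. Pictures are saved under pics/ and viewed, about 12 in all and at most 16, crops included, and the job is handed in when it is done.

Besides the shell and the picture viewer there is one more tool, called after "Request:" as name(argument=value, ...), one argument or row to a line, values as JSON. step_arm: Moves the arm, as the interface text tells. Its arguments: {"type":"object","properties":{"targets":{"type":"array","items":{"type":"array","items":{"type":"array","items":{"type":"number"}}}},"jaw":{"type":"number"}},"required":["targets"]}

```bash
mkdir -p pics; ls; cat > h.py <<'E'
import numpy as np, cv2
from plant import bot
def cap(n):
    c=bot.capture(n); c['f']=200/np.tan(np.radians(c['fov_y'])/2); c['R']=cv2.Rodrigues(np.array(c['rvec'],float))[0]; c['t']=np.array(c['tvec'],float).ravel(); return c
def cloud(c):
    h,w=c['depth'].shape; u,v=np.meshgrid(np.arange(w),np.arange(h)); d=c['depth'].astype(float)
    P=np.stack([(u-c['cx'])/c['f']*d,(v-c['cy'])/c['f']*d,d],-1)
    return (P-c['t'])@c['R']
def ray(c,u,v,z):
    o=-c['R'].T@c['t']; d=c['R'].T@np.array([(u-c['cx'])/c['f'],(v-c['cy'])/c['f'],1]); return o+d*(z-o[2])/d[2]
def proj(c,p):
    q=c['R']@np.array(p,float)+c['t']; return q[:2]/q[2]*c['f']+[c['cx'],c['cy']]
def save(c,n): cv2.imwrite('pics/'+n,cv2.cvtColor(c['color'],cv2.COLOR_RGB2BGR))
E
python3 - <<'E'
from h import *
for n in('scene','top','wrist'):
    c=cap(n); save(c,n+'0.png'); np.savez(n+'0.npz',**{k:v for k,v in c.items()})
    print(n,c['fov_y'],c['cx'],c['cy'],-c['R'].T@c['t'])
o=bot.get_obs(); print(o)
E
```

```text
pics
scene 52.93296309518478 327.3171660890142 199.33697275200032 [1153.08131252 -526.12133981  884.33675807]
top 44.30689617292841 315.5006417677004 210.26113735216006 [ 439.3371367   -36.65546053 1509.85169599]
wrist 66.66911252118061 318.2309451186205 197.24012049783084 [ 307.51065358 -434.12319     383.45583353]
{'time': 0.15, 'joint_positions': array([-1.25099219e+00,  3.42576398e-01,  1.52478550e+00, -4.17467121e-05,
        1.27541306e+00, -1.45982778e-01]), 'dq': array([ 0.00051791, -0.0032156 , -0.00162775,  0.00060759,  0.00062877,
        0.00193103]), 'tau': array([ 3.37824618e-03, -4.31467330e+01, -2.44353193e+01,  7.19021726e-02,
        5.37091400e-02, -9.15875171e-05]), 'tool_pos': array([ 235.7104376 , -468.76906989,  226.20171686]), 'tcp_rot': array([-1.68302377,  1.56961335,  1.92436798]), 'contact_force': array([ 0.05976534,  0.75913565, -0.43086643]), 'moment': array([ 0.00022819, -0.00658697, -0.03686953]), 'grip_width': 91.56409496829829}
```

View pics/top0.png

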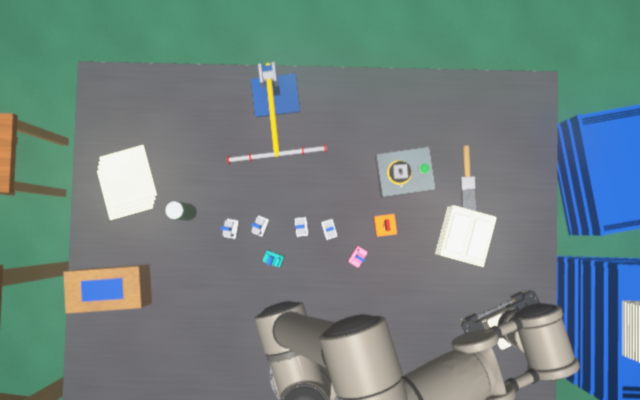

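View pics/scene0.png

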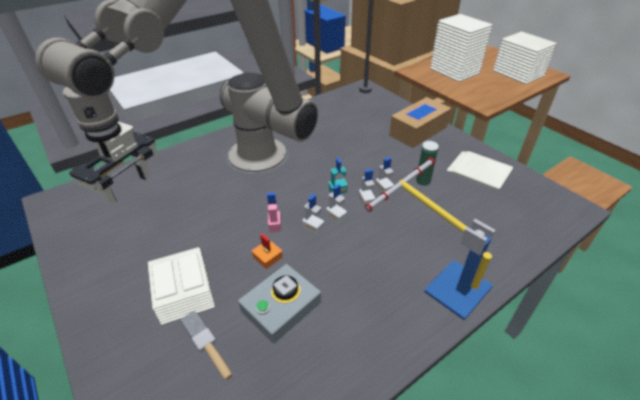

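Top view: four blue-tabbed aluminium inserts at (230,229), (260,226), (301,227) and (329,229). The look-alikes are turquoise (273,259) and pink (358,257), plus the blue-topped wooden box at (103,290). The key and orange holder are at (386,225), the knob at (400,172), and the bar runs from (229,160) to (325,148).

```bash
cat >> h.py <<'E'
from scipy.spatial.transform import Rotation as Ro
def pose():
    o=bot.get_obs(); return np.array(o['tool_pos']),Ro.from_euler('xyz',o['tcp_rot']).as_matrix(),o
def go(p,yaw=None):
    """shift in tool axes (mm) & turn deg so TCP at p, jaw axis (tool y) at world yaw deg (mod 180)"""
    q,R,o=pose(); s=R.T@(np.array(p,float)-q)
    y0=np.degrees(np.arctan2(R[1,1],R[0,1])); t=0
    if yaw is not None: t=-((yaw-y0+90)%180-90)
    print('at',q.round(1),'jawyaw %.1f'%y0,'j6 %.2f'%o['joint_positions'][5],'SHIFT mm',s.round(1),'TURN %.1f'%t,'t %.1f'%o['time'],'F',np.round(o['contact_force'],1),'w %.1f'%o['grip_width'])
def hsv(c): return cv2.cvtColor(c['color'],cv2.COLOR_RGB2HSV)
def blobs(m,amin=4):
    n,l,s,ce=cv2.connectedComponentsWithStats(m.astype(np.uint8)); return [(l==i,s[i],ce[i]) for i in range(1,n) if s[i][4]>=amin]
E
python3 - <<'E'
from h import *
c=cap('top');H=hsv(c);P=cloud(c);h,s,v=[H[...,i].astype(int) for i in range(3)]
ms={'blue':(h>105)&(h<125)&(s>120),'orange':(h>5)&(h<16)&(s>180),'red':((h<5)|(h>173))&(s>150)&(v>90),'yellow':(h>18)&(h<30)&(s>150)}
for k,m in ms.items():
    for b,st,ce in blobs(m,4):
        if not(60<ce[0]<500 and 60<ce[1]<290):continue
        q=P[b];q=q[q[:,2]>-50]
        print(k,ce.round(1),st[:5],'med',np.median(q,0).round(0),'zmax',q[:,2].max().round(0),'min',q.min(0).round(0)[:2],'max',q.max(0).round(0)[:2])
for n,(u,vv,r) in dict(knob=(400,172,4),box=(385,185,2),bar1=(250,157.5,1),bar2=(300,151,1)).items():
    print(n,np.median(P[int(vv)-r:int(vv)+r+1,u-r:u+r+1].reshape(-1,3),0).round(1))
_,R,o=pose();print(R.round(3))
go([400,-230,260],0)
big=cv2.resize(c['color'][135:265,200:440],None,fx=3.3,fy=3.3,interpolation=cv2.INTER_CUBIC);cv2.imwrite('pics/topcrop.png',big[...,::-1])
E
```

```text
blue [266.4  67.7] [263  66   8   5  31] med [872. 126. 208.] zmax 1510.0 min [439. -37.] max [877. 136.]
blue [286.7  94.7] [275  74  24  40 754] med [849.  86.  14.] zmax 1510.0 min [439. -37.] max [921. 123.]
blue [259.2  98.2] [251  78  18  39 460] med [841. 172.  14.] zmax 1510.0 min [439. -37.] max [905. 198.]
blue [255.5 225. ] [252 223   9   5  24] med [449. 154. 130.] zmax 140.0 min [444. 142.] max [455. 165.]
blue [299.7 226.2] [296 225   8   3  19] med [449.  29. 129.] zmax 134.0 min [446.  20.] max [453.  40.]
blue [224.5 228. ] [221 226   9   4  25] med [438. 242. 129.] zmax 135.0 min [435. 229.] max [444. 252.]
blue [329.3 228.8] [327 228   6   3  11] med [443. -53. 132.] zmax 134.0 min [440. -62.] max [446. -48.]
blue [269.7 260.7] [267 257   6   8  26] med [349. 110. 129.] zmax 135.0 min [340. 105.] max [361. 119.]
blue [359.8 258.2] [357 256   7   5  11] med [ 364. -142.  128.] zmax 133.0 min [ 359. -150.] max [ 370. -133.]
blue [101.5 289.5] [ 82 279  41  22 775] med [252. 599.  91.] zmax 1510.0 min [220. -37.] max [439. 657.]
orange [386.5 219.2] [385 219   4   2   4] med [ 477. -222.   58.] zmax 93.0 min [ 474. -224.] max [ 478. -221.]
orange [388.9 227. ] [387 222   4   9  13] med [ 451. -227.   86.] zmax 91.0 min [ 445. -238.] max [ 469. -221.]
red [386.8 224.4] [385 220   4  10  29] med [ 462. -221.   85.] zmax 92.0 min [ 448. -225.] max [ 474. -217.]
yellow [272.6 118. ] [267  79  12  78 372] med [728. 104. 226.] zmax 1510.0 min [439. -37.] max [841. 124.]
yellow [384.4 224.9] [376 215  20  20 227] med [ 460. -214.   29.] zmax 38.0 min [ 432. -253.] max [ 491. -195.]
knob [ 616.2 -259.7   71.7]
box [ 578.8 -217.5   48.3]
bar1 [624.2 157.7 244.5]
bar2 [643.5  28.6 240.3]
[[-0.     0.449 -0.893]
 [ 0.001 -0.893 -0.449]
 [-1.    -0.001 -0.   ]]
at [ 235.7 -468.8  226.3] jawyaw -63.3 j6 -0.15 SHIFT mm [ -33.5 -139.7 -254. ] TURN -63.3 t 0.2 F [-0.1 -0.4 -0.6] w 91.8
```

View pics/topcrop.png

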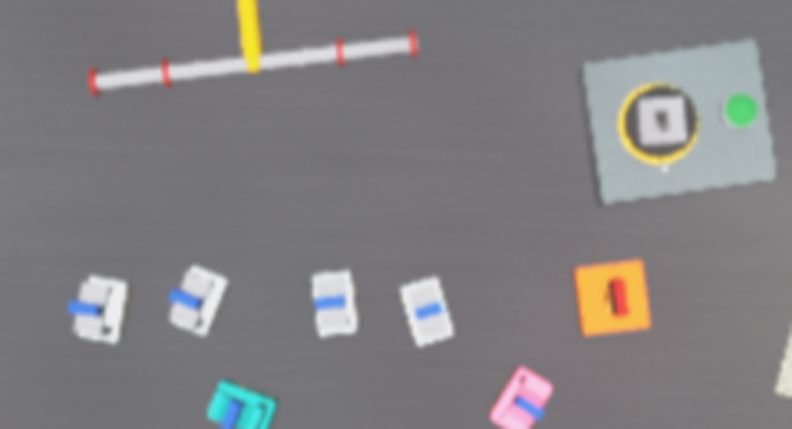

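Crop: the insert tabs lie across the long axis of each block, the key head runs roughly along world x, and the knob slot also runs roughly along x. I take the red key at (386,225) px; the pink and turquoise parts are excluded. Next I move above the key for one close look.

Request:
step_arm(
  targets=[
    [[-0.005,-0.016,-0.036,5.3],[-0.01,-0.032,-0.072,10.7],[-0.015,-0.048,-0.108,16],[-0.02,-0.064,-0.144,21.4],[-0.024,-0.08,-0.18,26.7]],
  ],
)

```text
time: 0.62
tool_pos: [361.4, -315.0, 250.7]
tcp_rot: [-1.43, 1.57, 1.706]
contact_force: [-0.2, -1.5, 0.5]
grip_width: 91.9
```

```bash
python3 -c "
from h import *
go([425,-225,250],-90)"
```

```text
at [ 361.4 -315.   250.7] jawyaw -90.3 j6 0.70 SHIFT mm [  0.8 -90.4 -63.1] TURN -0.3 t 0.6 F [-0.2 -1.5  0.5] w 91.9
```

Request:
step_arm(
  targets=[
    [[0,-0.022,-0.015,0],[0,-0.045,-0.031,0],[0,-0.068,-0.047,0],[0,-0.09,-0.063,0],[0,-0.09,-0.063,0]],
  ],
)

```text
time: 1.03
tool_pos: [426.8, -221.9, 250.7]
tcp_rot: [-1.862, 1.568, 1.278]
contact_force: [0.4, 0.8, 0.2]
grip_width: 91.9
```

```bash
python3 - <<'E'
from h import *
c=cap('wrist');save(c,'w1.png');np.savez('w1.npz',**c)
P=cloud(c);H=hsv(c);h,s,v=[H[...,i].astype(int) for i in range(3)]
go([425,-225,250],-90)
print(c['R'].round(2),-c['R'].T@c['t'])
red=((h<4)|(h>172))&(s>130)&(v>70); org=(h>4)&(h<20)&(s>150)
for nm,m in(('red',red),('org',org)):
    for b,st,ce in blobs(m,80):
        q=P[b];print(nm,ce.round(0),st,np.median(q,0).round(1),np.percentile(q[:,2],[5,95]).round(0))
        for lo,hi in((70,90),(22,36)):
            k=b&(P[...,2]>lo)&(P[...,2]<hi)
            if k.sum()>60:
                (cx,cy),(a,bb),an=cv2.minAreaRect(P[k][:,:2].astype(np.float32));print('  z',lo,k.sum(),'rect',round(cx,1),round(cy,1),round(a,1),round(bb,1),round(an,1))
E
```

```text
at [ 425.8 -223.6  250.7] jawyaw -90.1 j6 0.93 SHIFT mm [0.7 1.4 0.8] TURN -0.1 t 1.1 F [ 0.3 -1.   0. ] w 92.0
[[-0.   -1.   -0.  ]
 [-0.96 -0.    0.29]
 [-0.29  0.   -0.96]] [ 506.77109575 -223.01124234  408.09866046]
red [319. 149.] [314 132  11  34 259] [ 462.1 -222.8   86.1] [82. 87.]
  z 70 252 rect 460.7 -222.6 32.1 8.5 8.4
org [319. 142.] [ 292  116   54   56 2154] [ 463.1 -223.    29.5] [28. 34.]
  z 22 1994 rect 459.7 -223.0 60.1 59.9 8.4
```

View pics/w1.png

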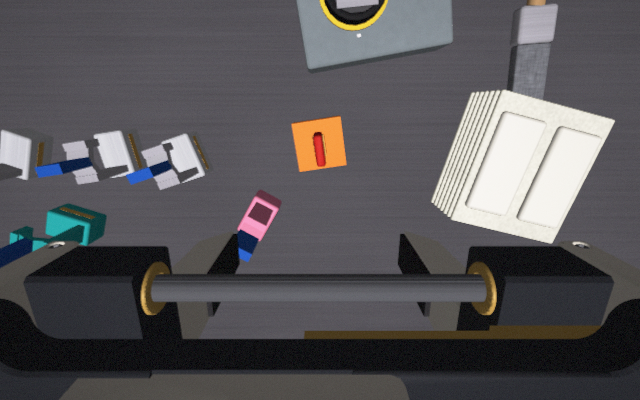

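The wrist view shows the key head at (319,149) and holder at (319,142), with pink at (255,225) clear of it. The key is at (460.5,-222.8), yaw 8.4°, top at z 86 where 87 was expected.

Request:
step_arm(
  targets=[
    [[0.03,0,-0.01,-3],[0.06,-0.001,-0.02,-6],[0.09,-0.001,-0.03,-8.5],[0.12,-0.001,-0.035,-8.5],[0.12,-0.001,-0.035,-8.5]],
  ],
)

```text
time: 1.5
tool_pos: [458.0, -221.6, 125.4]
tcp_rot: [-0.794, 1.56, 2.494]
contact_force: [-1.8, 0.2, -0.9]
grip_width: 91.9
```

```bash
python3 -c "
from h import *
go([460.5,-222.8,51],-81.6)"
```

```text
at [ 458.  -221.6  125.4] jawyaw -81.6 j6 0.82 SHIFT mm [74.4  2.1 -2.9] TURN -0.0 t 1.5 F [-1.8  0.2 -0.9] w 91.9
```

Request:
step_arm(
  targets=[
    [[0.025,0.001,-0.002,0],[0.05,0.002,-0.003,0],[0.074,0.002,-0.003,0],[0.074,0.002,-0.003,0],[0.074,0.002,-0.003,0]],
  ],
)

```text
time: 1.92
tool_pos: [460.1, -223.3, 52.0]
tcp_rot: [-0.776, 1.559, 2.511]
contact_force: [-0.2, -0.7, -0.4]
grip_width: 92.0
```

Request:
step_arm(
  targets=[
    [[0,0,0,0],[0,0,0,0],[0,0,0,0],[0,0,0,0],[0,0,0,0]],
  ],
  jaw=1,
)

```text
time: 2.33
tool_pos: [460.4, -223.5, 52.8]
tcp_rot: [-0.775, 1.56, 2.512]
contact_force: [0.1, 0.3, 0.8]
grip_width: 62.9
```

Request:
step_arm(
  targets=[
    [[0,0,0,0],[0,0,0,0],[0,0,0,0],[0,0,0,0],[0,0,0,0]],
  ],
)

```text
time: 2.75
tool_pos: [460.4, -223.4, 52.7]
tcp_rot: [-0.774, 1.56, 2.513]
contact_force: [-0.0, 0.3, 0.4]
grip_width: 29.6
```

```bash
python3 -c "
from h import *
go([460.5,-222.8,51],-81.6)"
```

```text
at [ 460.4 -223.4   52.7] jawyaw -81.7 j6 0.82 SHIFT mm [ 1.7 -0.6 -0.2] TURN -0.1 t 2.8 F [-0.   0.3  0.4] w 29.6
```

Request:
step_arm(
  targets=[
    [[0,0,0,0],[0,0,0,0],[0,0,0,0],[0,0,0,0],[0,0,0,0]],
  ],
)

```text
time: 3.17
tool_pos: [460.3, -223.4, 52.7]
tcp_rot: [-0.775, 1.56, 2.512]
contact_force: [0.3, -0.4, -0.3]
grip_width: 9.8
```

Request:
step_arm(
  targets=[
    [[-0.01,0,0,0],[-0.03,0,0,0],[-0.06,0,0,0],[-0.09,0,0,0],[-0.12,0,0,0]],
  ],
)

```text
time: 3.58
tool_pos: [461.1, -224.0, 174.6]
tcp_rot: [-0.774, 1.559, 2.513]
contact_force: [0.9, -0.7, -1.5]
grip_width: 9.5
```

```bash
python3 - <<'E'
from h import *
go([545,-258,190],-90)
for n in('wrist','top'):
    c=cap(n);save(c,'k_%s.png'%n);P=cloud(c);np.savez('k_%s.npz'%n,**c)
    H=hsv(c);h,s,v=[H[...,i].astype(int) for i in range(3)]
    for nm,m in(('red',((h<4)|(h>172))&(s>130)&(v>70)),('org',(h>4)&(h<20)&(s>150)),('yel',(h>20)&(h<33)&(s>140))):
        for b,st,ce in blobs(m,40):
            q=P[b]; q=q[q[:,2]<400]
            if len(q)>40: print(n,nm,ce.round(0),st,np.median(q,0).round(1))
E
```

```text
at [ 461.1 -224.   174.6] jawyaw -81.7 j6 0.82 SHIFT mm [-16.4  45.7 -77.9] TURN 8.3 t 3.6 F [ 0.9 -0.7 -1.5] w 9.5
wrist red [318. 248.] [ 308  218   21   57 1011] [ 476.8 -222.7  204.4]
wrist red [318. 307.] [308 302  21  12 215] [ 449.1 -226.9  208. ]
wrist org [ 91. 155.] [ 86 139  11  31 101] [455.4  12.4  20.8]
wrist org [318. 183.] [ 288  153   60   66 3595] [ 463.  -222.7   29.3]
wrist org [ 20. 224.] [  8 218  25  12  66] [364.5  97.3  19.5]
wrist yel [374.  41.] [345   0  84  62 778] [ 592.1 -246.7   52.6]
top org [  3. 152.] [  0 147   8  11  44] [ 702.1 1181.1 -316.1]
top yel [273. 118.] [267  79  12  78 390] [728.8 104.3 226.4]
```

View pics/k_wrist.png

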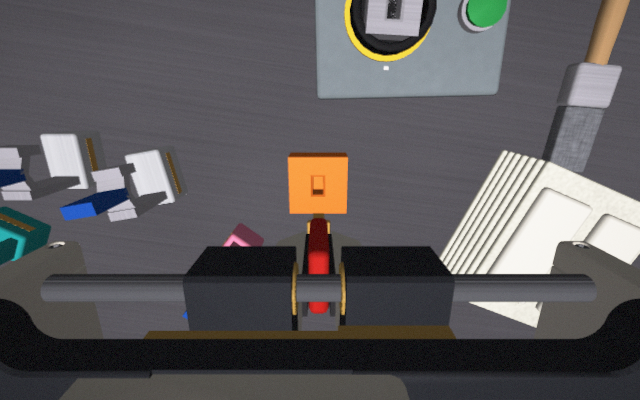

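The key is held (width 9.5), with the empty holder at (318,183) and the knob slot at (394,8). I move nearer to the knob for a close look.

Request:
step_arm(
  targets=[
    [[-0.002,0.012,-0.02,0],[-0.004,0.024,-0.045,0],[-0.006,0.036,-0.07,0],[-0.006,0.049,-0.098,0],[-0.006,0.049,-0.098,0]],
  ],
)

```text
time: 4.1
tool_pos: [571.4, -261.1, 182.9]
tcp_rot: [-3.063, 1.569, 0.224]
contact_force: [-0.6, 0.5, -1.1]
grip_width: 10.0
```

```bash
python3 - <<'E'
from h import *
c=cap('wrist');save(c,'k2.png');np.savez('k2.npz',**c);P=cloud(c)
go([616,-260,190],-82)
H=hsv(c);h,s,v=[H[...,i].astype(int) for i in range(3)]
z=P[...,2]
top=(np.abs(z-75)<4)&(v>110)&(s<60)
for b,st,ce in blobs(top,150):
    f=(P[b]);(cx,cy),(a,bb),an=cv2.minAreaRect(f[:,:2].astype(np.float32));print('top',st,np.median(f,0).round(1),(cx,cy,a,bb,an))
u=proj(c,[616,-260,75]);print(u)
x,y=int(u[0]),int(u[1]);g=c['color'][max(0,y-90):y+90,max(0,x-130):x+130]
print(max(0,x-130),max(0,y-90));cv2.imwrite('pics/k2c.png',cv2.resize(g,None,fx=3,fy=3,interpolation=cv2.INTER_CUBIC)[...,::-1])
E
```

```text
at [ 569.  -260.2  182.6] jawyaw -81.6 j6 0.87 SHIFT mm [ -7.5   6.6 -46.5] TURN 0.4 t 4.2 F [-1.5  0.7 -1.5] w 10.5
top [ 298  120   49   50 1914] [ 618.6 -258.    74.4] (617.6687622070312, -257.81256103515625, 40.882686614990234, 40.86737060546875, 5.335240840911865)
top [457 264  31  10 156] [ 517.3 -420.1   72.9] (519.0687255859375, -424.8978576660156, 10.394790649414062, 29.821348190307617, 8.795336723327637)
top [ 474  302   69   37 1106] [ 474.9 -474.3   74. ] (466.51470947265625, -475.7967529296875, 49.893306732177734, 65.7397232055664, 5.368529319763184)
[323.78989524 147.73466998]
193 57
```

View pics/k2c.png

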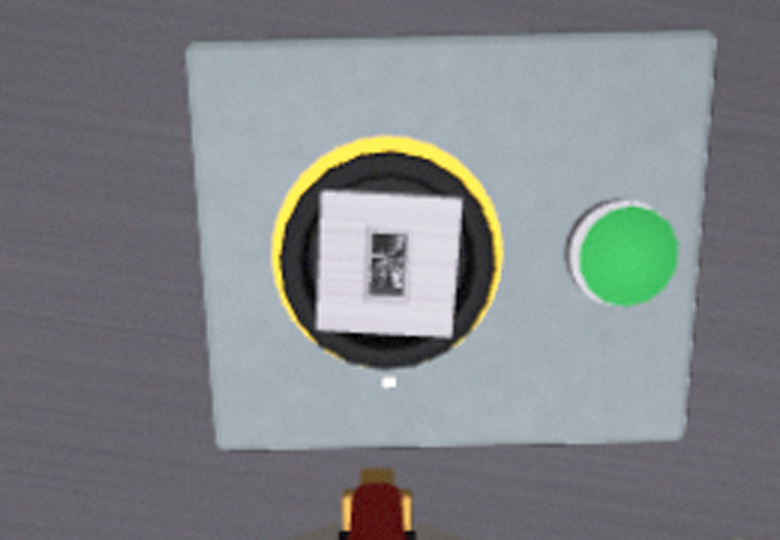

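Crop: the steel square with the slot is at crop (388,264), which is image (322,145), rotated only slightly. The key blade is visible at the bottom.

```bash
python3 - <<'E'
from h import *
c=dict(np.load('k2.npz'));P=cloud(c)
print('slot ray',ray(c,193+388/3-.3,57+264/3-.3,75))
H=hsv(c);h,s,v=[H[...,i].astype(int) for i in range(3)]
m=((h<4)|(h>172))&(s>130)&(v>30)
for b,st,ce in blobs(m,80):
    q=P[b];q=q[(q[:,2]>120)&(q[:,2]<250)];print(st,'n',len(q),np.median(q,0).round(1),'y range',np.percentile(q[:,1],[2,98]).round(1),'x',np.percentile(q[:,0],[2,98]).round(1),'z',np.percentile(q[:,2],[2,98]).round(1))
m=(h>10)&(h<32)&(s>80)
m[:205]=0;m[:,:300]=0;m[:,340:]=0;m[240:]=0
for b,st,ce in blobs(m,10):
    q=P[b];print('brass',st,ce,np.median(q,0).round(1), 'tip ray',ray(c,ce[0],st[1],139.6))
d=np.load('w1.npz');
go([617.5,-258.2,190],-84.5)
E
```

```text
slot ray [ 618.36482479 -258.09701486   75.        ]
[ 307  218   23   57 1086] n 1075 [ 586.6 -259.8  212.1] y range [-265.2 -255.1] x [577.2 588.4] z [177.4 217.4]
[308 302  21  11 205] n 202 [ 559.1 -263.7  216.3] y range [-268.2 -259.4] x [555.3 562.1] z [214.1 217.5]
brass [313 213  11   6  54] [317.98148148 215.22222222] [ 579.1 -260.5  144.9] tip ray [ 578.7684853 -260.516071   139.6      ]
brass [307 220   4  14  44] [308.22727273 226.31818182] [ 580.6 -254.4  170.2] tip ray [ 572.56748373 -254.47278575  139.6       ]
brass [326 220   4  14  44] [327.90909091 226.22727273] [ 584.5 -266.   170.7] tip ray [ 574.60852969 -268.21519899  139.6       ]
at [ 569.  -260.2  182.6] jawyaw -81.6 j6 0.87 SHIFT mm [ -7.5   5.1 -48.3] TURN 2.9 t 4.2 F [-1.5  0.7 -1.5] w 10.5
```

Request:
step_arm(
  targets=[
    [[0,0.002,-0.015,1],[0,0.004,-0.03,2],[0.01,0.005,-0.049,3],[0.03,0.005,-0.049,3],[0.042,0.005,-0.049,3]],
  ],
)

```text
time: 4.57
tool_pos: [617.3, -257.0, 138.5]
tcp_rot: [-0.707, 1.566, 2.53]
contact_force: [-0.2, 0.0, -1.7]
grip_width: 9.7
```

Request:
step_arm(
  targets=[
    [[0,0,0,0],[0,0,0,0],[0,0,0,0],[0,0,0,0],[0,0,0,0]],
  ],
)

```text
time: 4.98
tool_pos: [617.5, -257.3, 139.9]
tcp_rot: [-0.774, 1.568, 2.462]
contact_force: [0.5, -0.2, -0.6]
grip_width: 10.2
```

```bash
python3 - <<'E'
from h import *
c=cap('wrist');P=cloud(c)
go([618,-258,98],-84.7)
H=hsv(c);h,s,v=[H[...,i].astype(int) for i in range(3)]
top=(np.abs(P[...,2]-75)<4)&(v>110)&(s<60)
for b,st,ce in blobs(top,150):
    f=(P[b]);(cx,cy),(a,bb),an=cv2.minAreaRect(f[:,:2].astype(np.float32));print('top',st,(cx,cy,a,bb,an))
cv2.imwrite('pics/k3.png',cv2.resize(c['color'][120:290,220:420],None,fx=3.5,fy=3.5,interpolation=cv2.INTER_CUBIC)[...,::-1])
E
```

```text
at [ 617.5 -257.3  139.7] jawyaw -84.6 j6 0.97 SHIFT mm [41.7  0.9 -0.5] TURN 0.1 t 5.0 F [-1.   0.4 -0.8] w 9.7
top [ 292  186   54   49 1869] (618.2844848632812, -257.9532775878906, 39.825740814208984, 40.87146759033203, 5.485540866851807)
top [476 326  41  13 292] (518.54638671875, -428.0078430175781, 12.522184371948242, 35.894832611083984, 7.505462169647217)
```

View pics/k3.png

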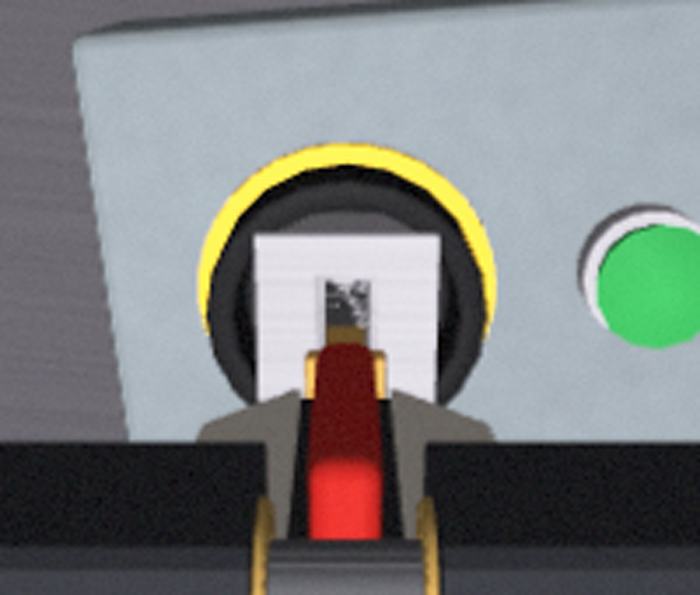

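Blade at crop (345,335) is in line with the slot (347,300). I lower it in.

Request:
step_arm(
  targets=[
    [[0.008,0.0007,-0.0005,0],[0.016,0.0007,-0.0005,0],[0.022,0.0007,-0.0005,0],[0.026,0.0007,-0.0005,0],[0.03,0.0007,-0.0005,0]],
  ],
)

```text
time: 5.45
tool_pos: [617.7, -257.7, 108.5]
tcp_rot: [-0.717, 1.566, 2.519]
contact_force: [0.3, -0.2, -1.5]
grip_width: 9.8
```

Request:
step_arm(
  targets=[
    [[0.003,0,0,0],[0.006,0,0,0],[0.009,0,0,0],[0.011,0,0,0],[0.012,0,0,0]],
  ],
)

```text
time: 5.87
tool_pos: [617.9, -257.7, 99.3]
tcp_rot: [-0.767, 1.568, 2.469]
contact_force: [-6.0, 4.0, 19.5]
grip_width: 9.8
```

```bash
python3 -c "
from h import *
go([618,-258,98],-84.7)"
```

```text
at [ 617.9 -257.7   99.3] jawyaw -84.6 j6 0.97 SHIFT mm [ 1.3  0.3 -0.1] TURN 0.1 t 5.9 F [-6.   4.  19.5] w 9.8
```

Request:
step_arm(
  targets=[
    [[0.0005,0,0,6],[0.0005,0,0,12],[0.0005,0,0,18],[0.0005,0,0,24],[0.0005,0,0,30]],
  ],
)

```text
time: 6.28
tool_pos: [618.4, -258.1, 99.9]
tcp_rot: [-0.267, 1.57, 2.44]
contact_force: [-1.7, -0.1, 4.0]
grip_width: 9.9
```

Request:
step_arm(
  targets=[
    [[0.0005,0,0,6],[0.0005,0,0,12],[0.0005,0,0,18],[0.0005,0,0,24],[0.0005,0,0,30]],
  ],
)

```text
time: 6.7
tool_pos: [618.0, -258.7, 100.0]
tcp_rot: [1.675, 1.57, -2.429]
contact_force: [-3.0, -1.4, 2.0]
grip_width: 10.0
```

```bash
python3 -c "
from h import *
go([618,-258,98],-84.7);print(pose()[2]['moment'])"
```

```text
at [ 618.  -258.7  100. ] jawyaw -145.2 j6 2.02 SHIFT mm [ 2.  -0.4  0.6] TURN -60.5 t 6.7 F [-3.  -1.4  2. ] w 10.0
[-0.22043396  0.64082228  0.10382542]
```

Request:
step_arm(
  targets=[
    [[0.0003,0,0,4],[0.0003,0,0,8],[0.0003,0,0,12],[0.0003,0,0,16],[0.0003,0,0,20]],
  ],
)

```text
time: 7.12
tool_pos: [617.5, -259.0, 100.0]
tcp_rot: [1.936, 1.569, -2.52]
contact_force: [-3.1, -1.2, 2.4]
grip_width: 9.4
```

```bash
python3 -c "
from h import *
go([618,-258,98],-84.7);print(pose()[2]['moment'])"
```

```text
at [ 617.5 -259.   100. ] jawyaw -165.3 j6 2.38 SHIFT mm [ 2.  -0.7  0.8] TURN -80.6 t 7.1 F [-3.1 -1.2  2.4] w 9.4
[0.00169181 0.62070977 0.05403008]
```

Request:
step_arm(
  targets=[
    [[0.0003,0,0,2],[0.0003,0,0,4],[0.0003,0,0,6],[0.0003,0,0,8],[0.0003,0,0,10]],
  ],
)

```text
time: 7.53
tool_pos: [617.2, -259.1, 100.0]
tcp_rot: [2.066, 1.568, -2.567]
contact_force: [-2.0, 0.2, 1.2]
grip_width: 9.8
```

```bash
python3 -c "
from h import *
go([618,-258,98],-84.7);print(pose()[2]['moment'])"
```

```text
at [ 617.2 -259.1  100. ] jawyaw -175.4 j6 2.55 SHIFT mm [ 2.  -0.9  1. ] TURN 89.3 t 7.5 F [-2.   0.2  1.2] w 9.8
[0.14085699 0.44546311 0.01831053]
```

Request:
step_arm(
  targets=[
    [[0.0003,-0.0002,0.0002,2],[0.0003,-0.0005,0.0005,4],[0.0003,-0.0005,0.0006,6],[0.0003,-0.0005,0.0006,7],[0.0003,-0.0005,0.0006,8]],
  ],
)

```text
time: 7.95
tool_pos: [617.1, -259.0, 100.0]
tcp_rot: [2.25, 1.567, -2.523]
contact_force: [-4.4, -1.7, 2.9]
grip_width: 9.9
```

```bash
python3 - <<'E'
from h import *
go([618,-258,98],-84.7);print(pose()[2]['moment'])
c=cap('wrist');P=cloud(c);H=hsv(c);h,s,v=[H[...,i].astype(int) for i in range(3)]
top=(np.abs(P[...,2]-75)<4)&(v>110)&(s<60)
for b,st,ce in blobs(top,100):
    f=(P[b]);print('top',st,cv2.minAreaRect(f[:,:2].astype(np.float32)))
box=(np.abs(P[...,2]-50)<4)
for b,st,ce in blobs(box,500):
    print('box',st,cv2.minAreaRect(P[b][:,:2].astype(np.float32)))
save(c,'k4.png')
E
```

```text
at [ 617.1 -259.   100. ] jawyaw 176.5 j6 2.69 SHIFT mm [ 2.  -0.9  1. ] TURN 81.2 t 8.0 F [-4.4 -1.7  2.9] w 9.9
[-0.19727141  0.86642238  0.16302552]
top [ 282  198   70   40 1535] ((619.285888671875, -264.27899169921875), (40.971946716308594, 27.68268394470215), 9.323624610900879)
box [  192    55   221   192 24448] ((622.9165649414062, -289.0487365722656), (129.3599395751953, 136.46839904785156), 9.62276554107666)
```

View pics/k4.png

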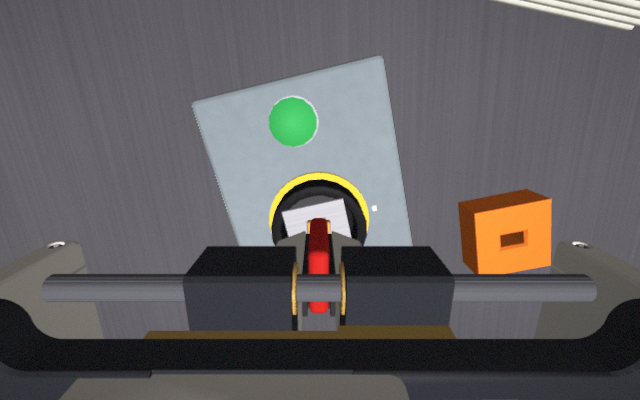

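The knob square is now aligned with the box (9.3° against 9.6°), so it has turned about 90° and is at its stop, with the moment up. The holder is at (505,235). I give it a slight extra nudge to confirm the stop.

Request:
step_arm(
  targets=[
    [[0.0003,0,0,1],[0.0003,0,0,2],[0.0003,0,0,3],[0.0003,0,0,4],[0.0003,0,0,4]],
  ],
)

```text
time: 8.42
tool_pos: [617.0, -258.9, 100.0]
tcp_rot: [2.305, 1.567, -2.54]
contact_force: [-5.0, -0.9, 4.7]
grip_width: 10.2
```

```bash
python3 - <<'E'
from h import *
go([618,-258,98],-84.7);print(pose()[2]['moment'])
E
```

```text
at [ 617.  -258.9  100. ] jawyaw 172.4 j6 2.77 SHIFT mm [ 2.  -0.9  1. ] TURN 77.1 t 8.4 F [-5.  -0.9  4.7] w 10.2
[0.15731561 0.8887362  0.41786723]
```

Request:
step_arm(
  targets=[
    [[0,0,0,-2],[0,0,0,-4],[0,0,0,-6],[0,0,0,-8],[0,0,0,-10]],
  ],
)

```text
time: 8.83
tool_pos: [617.4, -258.9, 99.7]
tcp_rot: [2.255, 1.567, -2.415]
contact_force: [-1.8, -0.0, 0.8]
grip_width: 9.8
```

```bash
python3 - <<'E'
from h import *
go([618,-258,98],-84.7);print(pose()[2]['moment'])
E
```

```text
at [ 617.4 -258.9   99.7] jawyaw -177.6 j6 2.59 SHIFT mm [ 1.7 -0.6  0.8] TURN 87.1 t 8.8 F [-1.8 -0.   0.8] w 9.8
[-0.02113962  0.22475587 -0.02222866]
```

Moment is free. I pull straight up.

Request:
step_arm(
  targets=[
    [[-0.01,-0.0002,0.0002,0],[-0.025,-0.0003,0.0003,0],[-0.045,-0.0003,0.0003,0],[-0.065,-0.0003,0.0003,0],[-0.085,-0.0003,0.0003,0]],
  ],
)

```text
time: 9.25
tool_pos: [618.6, -257.9, 185.9]
tcp_rot: [2.576, 1.569, -2.096]
contact_force: [0.6, 0.2, -0.5]
grip_width: 9.5
```

```bash
python3 - <<'E'
from h import *
go([425,-223,190],-81.6)
c=cap('wrist');P=cloud(c);H=hsv(c);h,s,v=[H[...,i].astype(int) for i in range(3)]
top=(np.abs(P[...,2]-75)<4)&(v>110)&(s<60)
for b,st,ce in blobs(top,100):
    f=(P[b]);print('top',st,cv2.minAreaRect(f[:,:2].astype(np.float32)))
org=(h>4)&(h<20)&(s>150)&(np.abs(P[...,2]-30)<5)
for b,st,ce in blobs(org,200): print('hold',st,cv2.minAreaRect(P[b][:,:2].astype(np.float32)))
red=((h<4)|(h>172))&(s>130)&(v>60)
for b,st,ce in blobs(red,100):
  q=P[b];q=q[q[:,2]>100];print('key',len(q),np.median(q,0),np.percentile(q,[2,98],axis=0).round(1).tolist(),cv2.minAreaRect(q[:,:2].astype(np.float32)))
E
```

```text
at [ 618.6 -257.9  185.9] jawyaw -177.7 j6 2.59 SHIFT mm [ -4.  192.   42.8] TURN 83.9 t 9.2 F [ 0.6  0.2 -0.5] w 9.5
top [ 450    0  190   67 4472] ((445.127197265625, -415.6683349609375), (47.01869583129883, 151.53565979003906), 78.09852600097656)
top [ 296  171   49   47 1616] ((617.7763671875, -257.3115234375), (40.93589782714844, 41.65285110473633), 9.733386039733887)
hold [ 433  190   58   57 2771] ((459.77960205078125, -222.95286560058594), (61.01938247680664, 60.68561935424805), 8.520252227783203)
key 1073 [ 620.42837482 -272.74059816  215.28032203] [[615.5, -274.3, 179.5], [624.9, -263.0, 220.5]] ((621.2899780273438, -299.0286560058594), (10.158862113952637, 75.84033966064453), 1.9221251010894775)
key 202 [ 619.25897394 -244.59287479  219.18493097] [[614.6, -247.7, 217.2], [623.7, -241.0, 220.7]] ((620.6317138671875, -288.8671875), (9.233694076538086, 96.1978530883789), 1.9696379899978638)
```

The switch stays turned (knob 9.7°, box 9.6°). The holder is still at (459.8,-223.0), yaw 8.5°. I return the key.

Request:
step_arm(
  targets=[
    [[0,0.03,0.008,-6],[0,0.062,0.016,-13],[0,0.094,0.025,-19],[0,0.126,0.033,-26],[0,0.157,0.041,-32]],
  ],
)

```text
time: 9.72
tool_pos: [460.8, -223.5, 189.9]
tcp_rot: [-2.836, 1.562, -0.661]
contact_force: [-0.0, 0.2, -0.4]
grip_width: 9.9
```

Request:
step_arm(
  targets=[
    [[0,0,0,-6],[0,0,0,-13],[0,0,0,-19],[0,0,0,-26],[0,0,0,-32]],
  ],
)

```text
time: 10.13
tool_pos: [461.4, -223.3, 190.2]
tcp_rot: [2.986, 1.56, -0.559]
contact_force: [0.6, -0.3, -0.2]
grip_width: 9.8
```

Request:
step_arm(
  targets=[
    [[0,0,0,-6],[0,0,0,-13],[0,0,0,-19],[0,0,0,-26],[0,0,0,-32]],
  ],
)

```text
time: 10.55
tool_pos: [462.0, -223.1, 190.3]
tcp_rot: [2.498, 1.559, -0.485]
contact_force: [0.7, -0.1, 0.4]
grip_width: 10.1
```

```bash
cat > hold.py <<'E'
from h import *
c=cap('wrist');P=cloud(c);H=hsv(c);h,s,v=[H[...,i].astype(int) for i in range(3)]
org=(h>4)&(h<20)&(s>150)&(np.abs(P[...,2]-30)<5)
for b,st,ce in blobs(org,200): print('hold',st,cv2.minAreaRect(P[b][:,:2].astype(np.float32)))
red=((h<4)|(h>172))&(s>130)&(v>30)
for b,st,ce in blobs(red,60):
  q=P[b];q=q[q[:,2]>50];print('key',st,len(q),np.percentile(q,[2,50,98],axis=0).round(1).tolist())
go([460,-223,60],-81.6)
E
python3 hold.py
```

```text
hold [ 289  157   56   55 2829] ((460.0968017578125, -223.10377502441406), (60.03282928466797, 59.84157180786133), 8.444846153259277)
key [ 307  218   23   57 1087] 1087 [[467.7, -226.8, 184.2], [477.1, -221.3, 220.0], [479.2, -216.8, 225.4]]
key [308 302  21  11 205] 203 [[445.8, -230.3, 221.5], [449.4, -225.8, 223.4], [452.6, -221.4, 224.7]]
at [ 462.  -223.1  190.3] jawyaw -80.6 j6 0.81 SHIFT mm [130.3  -1.3   3.1] TURN 1.0 t 10.6 F [ 0.5 -0.3 -1. ] w 9.7
```

Request:
step_arm(
  targets=[
    [[0.025,-0.0005,0.001,0.5],[0.055,-0.0009,0.002,1],[0.08,-0.0009,0.002,1],[0.1,-0.0009,0.002,1],[0.105,-0.0009,0.002,1]],
  ],
)

```text
time: 11.02
tool_pos: [459.7, -221.9, 82.4]
tcp_rot: [2.659, 1.564, -0.339]
contact_force: [-0.9, 0.1, -0.8]
grip_width: 10.0
```

```bash
python3 - <<'E'
from h import *
go([460.3,-223.2,54],-81.6)
c=cap('wrist');cv2.imwrite('pics/k5.png',cv2.resize(c['color'][140:290,220:420],None,fx=3.5,fy=3.5,interpolation=cv2.INTER_CUBIC)[...,::-1])
E
```

```text
at [ 459.7 -221.9   82.4] jawyaw -81.8 j6 0.82 SHIFT mm [28.4  1.3 -0.2] TURN -0.2 t 11.0 F [-0.9  0.1 -0.8] w 10.0
```

View pics/k5.png

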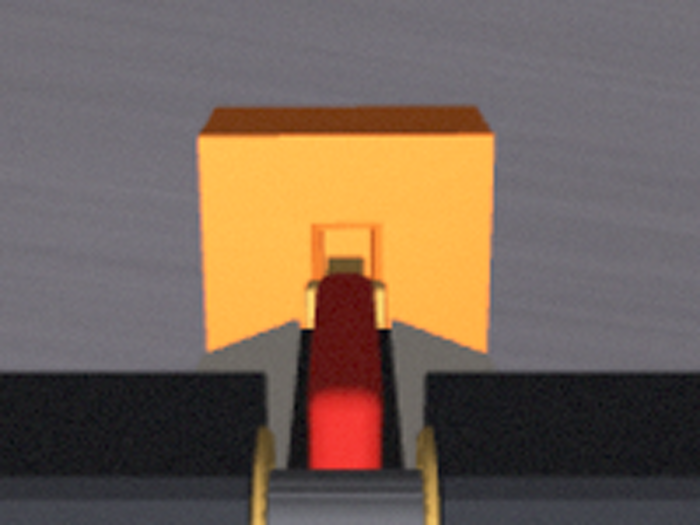

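The blade (345,265) is centred on the holder slot (347,240). I lower it.

Request:
step_arm(
  targets=[
    [[0.006,0.0008,0,0],[0.012,0.0008,0,0],[0.018,0.0008,0,0],[0.024,0.0008,0,0],[0.028,0.0008,0,0]],
  ],
)

```text
time: 11.48
tool_pos: [460.4, -223.1, 54.8]
tcp_rot: [2.62, 1.563, -0.377]
contact_force: [0.9, -0.2, -0.2]
grip_width: 9.8
```

Request:
step_arm(
  targets=[
    [[0,0,0,0],[0,0,0,0],[0,0,0,0],[0,0,0,0],[0,0,0,0]],
  ],
)

```text
time: 11.9
tool_pos: [460.6, -223.2, 55.1]
tcp_rot: [2.604, 1.562, -0.394]
contact_force: [-0.5, 0.2, -1.0]
grip_width: 9.7
```

Request:
step_arm(
  targets=[
    [[0.001,0,0,0],[0.002,0,0,0],[0.003,0,0,0],[0.003,0,0,0],[0.003,0,0,0]],
  ],
)

```text
time: 12.32
tool_pos: [460.8, -223.3, 52.6]
tcp_rot: [2.589, 1.561, -0.408]
contact_force: [-1.2, 0.8, 4.9]
grip_width: 10.2
```

Request:
step_arm(
  targets=[
    [[0,0,0,0],[0,0,0,0],[0,0,0,0],[0,0,0,0],[0,0,0,0]],
  ],
  jaw=0.4,
)

```text
time: 12.73
tool_pos: [460.7, -223.3, 52.5]
tcp_rot: [2.592, 1.562, -0.405]
contact_force: [0.0, -0.4, -0.4]
grip_width: 38.8
```

Request:
step_arm(
  targets=[
    [[0,0,0,0],[-0.01,0,0,0],[-0.04,0,0,0],[-0.08,0,0,0],[-0.12,0,0,0]],
  ],
)

```text
time: 13.15
tool_pos: [459.0, -222.4, 173.9]
tcp_rot: [2.657, 1.564, -0.34]
contact_force: [0.5, -0.8, 0.3]
grip_width: 54.8
```

Request:
step_arm(
  targets=[
    [[-0.03,-0.01,0.01,0],[-0.06,-0.02,0.02,0],[-0.09,-0.03,0.03,0],[-0.1,-0.04,0.04,0],[-0.1,-0.04,0.04,0]],
  ],
  jaw=0,
)

```text
time: 13.57
tool_pos: [412.6, -187.7, 277.4]
tcp_rot: [2.542, 1.558, -0.455]
contact_force: [0.6, -1.1, 0.1]
grip_width: 83.9
```

```bash
cat > see.py <<'E'
from h import *
import sys
c=cap('wrist');P=cloud(c);H=hsv(c);h,s,v=[H[...,i].astype(int) for i in range(3)];z=P[...,2]
save(c,sys.argv[1]);np.savez('last.npz',**c)
def rect(q): 
    r=cv2.minAreaRect(q[:,:2].astype(np.float32)); return [round(float(x),1) for x in (*r[0],*r[1],r[2])]
for nm,m in(('hold',(h>4)&(h<20)&(s>150)&(abs(z-30)<5)),('key',((h<4)|(h>172))&(s>130)&(v>70)&(z>65)&(z<100)),('tab',(h>105)&(h<128)&(s>110)&(z>118)&(z<140)),('tabs-all',(h>105)&(h<128)&(s>110)&(z>85)&(z<140)),('block',(s<60)&(v>120)&(abs(z-36)<4))):
    for b,st,ce in blobs(m,40):
        print(nm,ce.round(0),st[:5],rect(P[b]),'z',np.median(P[b][:,2]).round(0))
go([450,29,250])
E
python3 see.py i1.png
```

```text
hold [347. 136.] [ 326  114   46   46 1671] [460.2, -223.5, 58.8, 59.6, 8.7] z 29.0
key [353. 140.] [348 125  10  30 256] [461.9, -223.3, 32.0, 8.5, 8.3] z 86.0
tab [104. 120.] [ 87 115  34  11 338] [448.6, 29.6, 9.4, 25.5, 8.4] z 129.0
tab [189. 138.] [175 131  30  15 284] [443.2, -54.5, 10.0, 24.8, 19.2] z 129.0
tab [ 30. 203.] [ 18 190  25  27 441] [350.1, 111.6, 12.0, 25.5, 71.2] z 129.0
tab [269. 223.] [257 212  23  23 281] [363.5, -141.8, 23.9, 11.0, 61.9] z 129.0
tabs-all [  8. 105.] [  0  96  20  16 225] [447.0, 150.4, 19.9, 9.2, 70.5] z 100.0
tabs-all [110. 120.] [ 87 115  50  11 474] [448.6, 29.6, 9.4, 25.5, 8.4] z 129.0
tabs-all [193. 137.] [175 130  38  16 357] [443.2, -54.6, 10.0, 24.8, 18.3] z 129.0
tabs-all [ 39. 200.] [ 18 185  43  32 844] [350.0, 111.3, 12.1, 25.8, 69.0] z 119.0
tabs-all [270. 220.] [257 206  26  29 433] [363.5, -141.8, 23.9, 11.0, 61.6] z 127.0
block [ 53. 100.] [  34   77   37   53 1091] [447.3, 153.7, 36.5, 55.4, 71.4] z 36.0
block [153. 115.] [135  95  34  45 990] [448.6, 29.1, 54.6, 34.8, 7.8] z 35.0
block [222. 128.] [200 108  36  47 677] [443.4, -55.0, 55.6, 33.9, 18.3] z 35.0
block [501. 121.] [494 111  16  22  78] [508.4, -411.8, 5.7, 27.8, 78.1] z 39.0
block [472. 174.] [449 133  47  83 251] [434.9, -393.8, 5.6, 119.1, 75.8] z 39.0
at [ 413.  -188.1  275.5] jawyaw -81.7 j6 0.83 SHIFT mm [  24.9 -209.7  -67.6] TURN 0.0 t 13.6 F [-0.2  0.4 -1. ] w 87.9
```

View pics/i1.png

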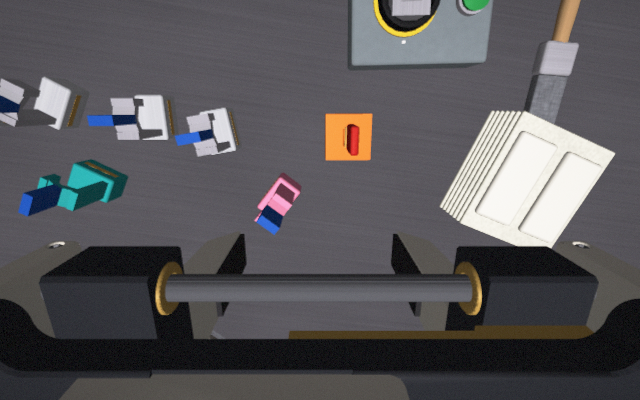

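The key is back upright in the holder (top z 86). In the wrist view the white blue-tabbed inserts are at (215,130), (140,118) and (45,100). I now determine hook directions and the bar precisely.

```bash
python3 - <<'E'
from h import *
c=dict(np.load('last.npz'));P=cloud(c)
t=cap('top');T=cloud(t);save(t,'t2.png');sc=cap('scene');S=cloud(sc);save(sc,'s2.png')
ins=dict(A=(443.3,-54.8,18.5),B=(448.6,29.3,8),C=(447.3,153.7,-18.6),D=(438,242,0))
H=hsv(t);m=(H[...,0]>105)&(H[...,0]<125)&(H[...,1]>100)&(T[...,2]>110)&(T[...,2]<145)
for n,(x,y,a) in ins.items():
    k=m&(np.hypot(T[...,0]-x,T[...,1]-y)<30);print(n,'toptab',T[k].mean(0).round(1),k.sum())
    for nm,Q in(('wrist',P),('scene',S),('top',T)):
        L=(Q[...,:2]-[x,y]); ca,sa=np.cos(np.radians(a)),np.sin(np.radians(a))
        lx=L[...,0]*ca+L[...,1]*sa; ly=-L[...,0]*sa+L[...,1]*ca
        for lo,hi in((30,41),(43,65),(70,90)):
            k=(abs(lx)<34)&(abs(ly)<22)&(Q[...,2]>lo)&(Q[...,2]<hi)
            if k.sum()>5: print('  ',nm,lo,k.sum(),'hist lx(-35..35 step 7)',np.histogram(lx[k],np.arange(-35,36,7))[0],'ly',ly[k].mean().round(1))
# bar
k=(T[...,2]>222)&(T[...,2]<256)&(T[...,0]>590)&(T[...,0]<670)&(T[...,1]>-60)&(T[...,1]<240)
q=T[k];vx,vy,x0,y0=cv2.fitLine(q[abs(q[:,0]-(636-.148*(q[:,1]-90)))<14][:,:2].astype(np.float32),cv2.DIST_HUBER,0,.01,.01).ravel()
print('bar yaw',np.degrees(np.arctan2(vy,vx))-90,x0,y0,np.median(q,0),q[:,1].min(),q[:,1].max())
for nm,cc,Q in(('top',t,T),('scene',sc,S)):
    H=hsv(cc);h,s,v=[H[...,i].astype(int) for i in range(3)]
    r=((h<7)|(h>172))&(s>90)&(Q[...,2]>200)&(Q[...,2]<270)&(Q[...,0]>560)
    for b,st,ce in blobs(r,2): 
        print(nm,'collar',ce.round(1),st[4],Q[b].mean(0).round(1),'ray235',ray(cc,*ce,240 if nm=='top' else 235).round(1))
# D view pos
g=sc['color'][140:240,290:450];cv2.imwrite('pics/s2c.png',cv2.resize(g,None,fx=4.8,fy=4.8,interpolation=cv2.INTER_CUBIC)[...,::-1])
go([400,110,250],8)
E
```

```text
A toptab [444.1 -53.7 129.4] 18
   wrist 30 725 hist lx(-35..35 step 7) [  3  74  41  98 104 103 103  83 116   0] ly -7.1
   wrist 43 43 hist lx(-35..35 step 7) [ 0  6 37  0  0  0  0  0  0  0] ly -10.7
   wrist 70 574 hist lx(-35..35 step 7) [  0  22 133 110  12  14 115 146  22   0] ly -2.3
   scene 30 160 hist lx(-35..35 step 7) [ 1  6 18 19 20 26 20 22 27  1] ly -4.1
   scene 43 32 hist lx(-35..35 step 7) [ 0  0 30  2  0  0  0  0  0  0] ly -3.4
   scene 70 66 hist lx(-35..35 step 7) [ 0  4 14  4  2  3  7 23  9  0] ly -7.3
   top 30 86 hist lx(-35..35 step 7) [ 0 19  9  7  8  7  7  8 20  1] ly 2.7
   top 70 61 hist lx(-35..35 step 7) [ 0  2 11 12  4  4 13 14  1  0] ly 0.0
B toptab [449.3  29.2 129.2] 22
   wrist 30 1071 hist lx(-35..35 step 7) [  0  85  73 141 172 171 163 113 153   0] ly -3.3
   wrist 43 76 hist lx(-35..35 step 7) [ 0  9 67  0  0  0  0  0  0  0] ly -10.3
   wrist 70 695 hist lx(-35..35 step 7) [  0  30 178 123  19  24 144 171   6   0] ly -3.1
   scene 30 147 hist lx(-35..35 step 7) [ 0  5 13 21 19 17 20 23 27  2] ly -4.0
   scene 43 33 hist lx(-35..35 step 7) [ 0  1
[... 1609 characters left out ...]
44.2  22.3 243.1] ray235 [644.7  22.4 240. ]
top collar [249.8 156.4] 15 [626.1 158.7 242.6] ray235 [626.5 159.1 240. ]
top collar [227.8 159.5] 16 [616.6 215.9 242.6] ray235 [617.  216.4 240. ]
scene collar [431.8 160.9] 13 [621.2 214.4 242. ] ray235 [615.4 222.5 235. ]
scene collar [417.5 168. ] 2 [624.2 156.2 246.7] ray235 [614.5 168.7 235. ]
scene collar [420.3 172.3] 7 [633.9 158.2 237.8] ray235 [631.7 161.2 235. ]
scene collar [385.2 194.7] 16 [649.   20.4 243.1] ray235 [642.7  27.3 235. ]
scene collar [369.  206.3] 22 [655.8 -37.2 241.9] ray235 [650.5 -32.  235. ]
at [ 413.  -188.3  273.2] jawyaw -81.8 j6 0.83 SHIFT mm [  22.4 -297.2  -29.8] TURN -89.8 t 13.7 F [ 0.2 -0.5  0.3] w 91.1
```

View pics/s2c.png

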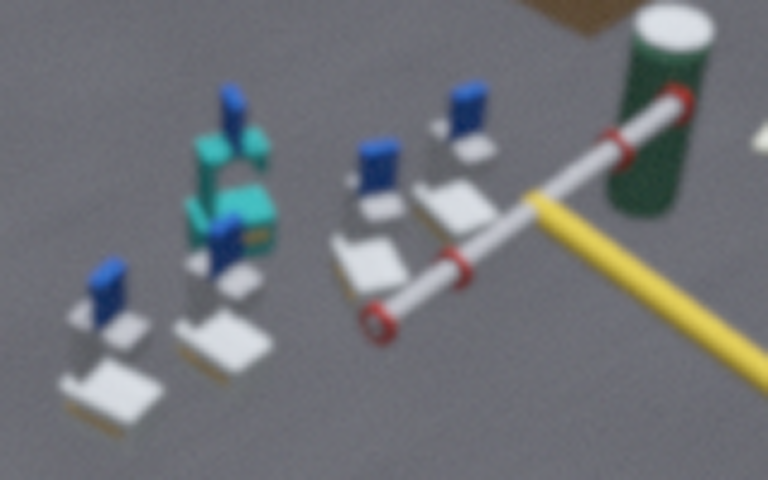

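All four hooks open to +x (stems at lx≈-18). The bar middle is (635.5,90.5), yaw 8.45°, and the collars span 254 mm as given. I move over insert A and plan A→slot0, B→slot1, C→slot2, D→slot3.

Request:
step_arm(
  targets=[
    [[0.01,-0.025,-0.01,-6],[0.025,-0.05,-0.02,-13],[0.04,-0.077,-0.029,-20],[0.055,-0.102,-0.039,-27],[0.07,-0.128,-0.049,-34]],
  ],
)

```text
time: 14.13
tool_pos: [443.6, -53.8, 200.9]
tcp_rot: [2.009, 1.567, -0.39]
contact_force: [0.6, 0.1, 0.8]
grip_width: 91.6
```

Request:
step_arm(
  targets=[
    [[0,0,0,-6],[0,0,0,-13],[0,0,0,-20],[0,0,0,-27],[0,0,0,-34]],
  ],
)

```text
time: 14.55
tool_pos: [443.4, -53.7, 199.2]
tcp_rot: [0.958, 1.57, -0.841]
contact_force: [0.7, 0.3, -0.3]
grip_width: 91.5
```

Request:
step_arm(
  targets=[
    [[0,0,0,-6],[0,0,0,-13],[0,0,0,-20],[0,0,0,-27],[0,0,0,-32]],
  ],
)

```text
time: 14.97
tool_pos: [443.3, -53.8, 197.5]
tcp_rot: [-2.049, 1.568, 3.0]
contact_force: [-0.2, 0.8, -0.1]
grip_width: 91.6
```

```bash
python3 see.py i2.png | grep -v hold; python3 -c "
from h import *
go([443.3,-54.6,99],18.5)"
```

```text
key [282. 332.] [267 322  31  17 401] [460.5, -219.3, 32.8, 4.6, 12.9] z 76.0
tab [363. 105.] [352  87  23  37 529] [448.7, 30.5, 9.8, 23.6, 8.2] z 129.0
tab [318. 207.] [312 191  13  33 395] [444.0, -53.9, 9.5, 24.5, 19.4] z 129.0
tabs-all [361. 105.] [349  87  26  37 635] [448.7, 30.5, 9.9, 23.6, 8.2] z 129.0
tabs-all [318. 203.] [312 183  13  41 483] [444.0, -53.8, 9.6, 24.7, 19.7] z 129.0
block [406.   3.] [398   0  17   8  84] [464.6, 131.5, 14.6, 5.8, 18.6] z 35.0
block [337. 108.] [321  83  53  46 473] [448.5, 30.3, 54.9, 35.8, 8.7] z 35.0
block [319. 172.] [293 164  52  31 755] [443.7, -52.6, 55.3, 33.6, 18.6] z 35.0
block [224. 214.] [217 206  18  18  71] [357.6, -126.9, 12.0, 24.1, 63.5] z 35.0
at [443.3 -53.8 197.5] jawyaw 19.5 j6 -0.63 SHIFT mm [-52.5  33.8 -75.8] TURN 0.0 t 15.0 F [ 0.3 -0.3 -1.1] w 91.8
at [443.3 -53.8 197.5] jawyaw 19.5 j6 -0.63 SHIFT mm [98.5 -0.   0.9] TURN 1.0 t 15.0 F [ 0.3 -0.3 -1.1] w 91.8
```

Request:
step_arm(
  targets=[
    [[0.03,0,0.0005,0],[0.06,0,0.0005,0],[0.085,0,0.0005,0],[0.097,0,0.0005,0],[0.098,0,0.0005,0]],
  ],
)

```text
time: 15.43
tool_pos: [441.1, -53.7, 96.0]
tcp_rot: [-2.156, 1.56, 2.894]
contact_force: [-0.2, -0.2, -0.1]
grip_width: 91.6
```

Request:
step_arm(
  targets=[
    [[0,0,0,0],[0,0,0,0],[0,0,0,0],[0,0,0,0],[0,0,0,0]],
  ],
  jaw=1,
)

```text
time: 15.85
tool_pos: [441.6, -53.9, 96.7]
tcp_rot: [-2.147, 1.562, 2.902]
contact_force: [-0.1, 0.8, 0.5]
grip_width: 63.1
```

Request:
step_arm(
  targets=[
    [[0,0,0,0],[0,0,0,0],[0,0,0,0],[0,0,0,0],[0,0,0,0]],
  ],
)

```text
time: 16.27
tool_pos: [441.6, -53.9, 96.7]
tcp_rot: [-2.148, 1.562, 2.902]
contact_force: [-1.0, 0.7, 0.5]
grip_width: 29.8
```

Request:
step_arm(
  targets=[
    [[0,0,0,0],[0,0,0,0],[0,0,0,0],[0,0,0,0],[0,0,0,0]],
  ],
)

```text
time: 16.68
tool_pos: [441.6, -53.9, 96.8]
tcp_rot: [-2.144, 1.562, 2.906]
contact_force: [0.5, -0.8, -0.9]
grip_width: 10.1
```

```bash
cat > f.py <<'E'
from h import *
import sys
def favg(n):
    L=[]
    for i in range(n): bot.capture('top'); L.append(bot.get_obs()['contact_force'])
    L=np.array(L); print('F mean',L.mean(0).round(2),'sd',L.std(0).round(2))
def slot(k,x=0,z=0):
    "TCP target: eye at bar-frame x offset from bar axis of slot k, eye height z above table -> TCP z=z+13"
    a=np.radians(8.45); s=[-98,-40,40,98][k]
    return [635.5+x*np.cos(a)-s*np.sin(a),90.5+x*np.sin(a)+s*np.cos(a),z+13]
E
python3 -c "
from f import *
favg(3);go(slot(0,-75,268),8.45)"
```

```text
F mean [ 0.34 -0.16 -0.33] sd [0.19 0.67 0.15]
at [441.6 -53.9  96.8] jawyaw 19.3 j6 -0.63 SHIFT mm [-185.3  137.3    9.1] TURN 10.9 t 16.8 F [ 0.4  0.8 -0.5] w 9.8
```

Request:
step_arm(
  targets=[
    [[-0.015,0,0,0],[-0.045,0,0,3],[-0.085,0,0,6],[-0.125,0,0,9],[-0.16,0,0,11]],
  ],
)

```text
time: 17.25
tool_pos: [442.5, -54.0, 258.7]
tcp_rot: [-1.958, 1.562, 2.897]
contact_force: [1.0, -0.0, -4.0]
grip_width: 9.9
```

```bash
sed -i 's/a=np.radians(8.45); s/a=np.radians(8.45); z-=2; s/' f.py; python3 -c "
from f import *
favg(2);go(slot(0,-75,268),8.45)"
```

```text
F mean [ 2.41 -0.65 -0.96] sd [0.63 0.23 3.37]
at [445.4 -54.9 261.9] jawyaw 8.3 j6 -0.44 SHIFT mm [-16.9 134.3 -18.2] TURN -0.2 t 17.4 F [ 1.8 -0.9 -4.3] w 9.9
```

Request:
step_arm(
  targets=[
    [[-0.004,0.02,-0.003,0],[-0.008,0.05,-0.007,0],[-0.012,0.085,-0.012,0],[-0.016,0.115,-0.016,0],[-0.017,0.134,-0.018,0]],
  ],
)

```text
time: 17.77
tool_pos: [577.3, -16.7, 277.2]
tcp_rot: [0.916, 1.57, -0.509]
contact_force: [1.5, -1.0, -2.6]
grip_width: 10.1
```

Request:
step_arm(
  targets=[
    [[0,0,0,0],[0,0,0,0],[0,0,0,0],[0,0,0,0],[0,0,0,0]],
  ],
)

```text
time: 18.18
tool_pos: [576.4, -17.0, 277.2]
tcp_rot: [-1.229, 1.57, -2.655]
contact_force: [-0.0, -0.9, -4.3]
grip_width: 10.0
```

```bash
python3 - <<'E'
from f import *
favg(4);go(slot(0,0,268),8.45)
c=cap('wrist');save(c,'b1.png');P=cloud(c);H=hsv(c);h,s,v=[H[...,i].astype(int) for i in range(3)]
r=((h<7)|(h>172))&(s>90)&(P[...,2]>200)&(P[...,2]<270)&(P[...,0]>590)
for b,st,ce in blobs(r,8): print('collar',ce.round(1),st[4],P[b].mean(0).round(1),P[b].max(0).round(1))
t=cap('top');T=cloud(t)
tb=hsv(t);m=(tb[...,0]>105)&(tb[...,0]<125)&(tb[...,1]>100)
print(proj(c,slot(0,0,222)),proj(c,[635.5,90.5,235]))
E
```

```text
F mean [ 0.28 -0.25 -3.2 ] sd [0.66 0.21 0.62]
at [576.9 -16.9 277.6] jawyaw 8.3 j6 -0.31 SHIFT mm [-1.3 73.7  0.2] TURN -0.1 t 18.4 F [-0.1 -0.2 -3.6] w 9.7
collar [426.3 182.1] 299 [644.   22.9 240.9] [656.7  26.  247.1]
[420.22879769 220.26341402] [436.74930519  71.33541814]
```

View pics/b1.png

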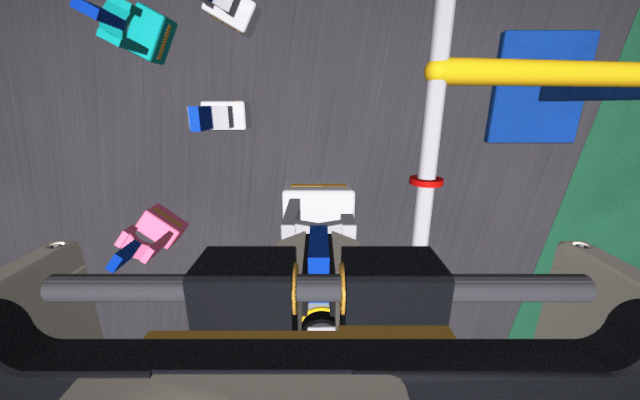

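The insert is held square to the bar. The collar at (426,182) agrees with the top view. I slide it in along +y of the tool.

Request:
step_arm(
  targets=[
    [[-0.001,0.014,0,0],[-0.001,0.03,0,0],[-0.001,0.046,0,0],[-0.001,0.062,0,0],[-0.001,0.073,0,0]],
  ],
)

```text
time: 18.9
tool_pos: [650.4, -6.1, 278.3]
tcp_rot: [1.288, 1.57, -0.138]
contact_force: [0.9, -0.5, -3.5]
grip_width: 9.8
```

Request:
step_arm(
  targets=[
    [[0,0,0,0],[0,0,0,0],[0,0,0,0],[0,0,0,0],[0,0,0,0]],
  ],
)

```text
time: 19.32
tool_pos: [649.9, -6.2, 278.7]
tcp_rot: [1.213, 1.57, -0.213]
contact_force: [0.2, -0.3, -3.6]
grip_width: 9.8
```

```bash
cat > bar.py <<'E'
from f import *
def bar(c=None,col=True):
    c=c or cap('wrist');P=cloud(c);H=hsv(c);h,s,v=[H[...,i].astype(int) for i in range(3)]
    r=((h<7)|(h>172))&(s>90)&(P[...,2]>110)&(P[...,2]<270)&(P[...,0]>590)
    for b,st,ce in blobs(r,8): print('collar',ce.round(1),st[4],P[b].mean(0).round(1),'zmax',np.percentile(P[b][:,2],95).round(1))
    return c
E
python3 -c "
from bar import *
favg(4);go(slot(0,0,268),8.45);save(bar(),'b2.png')"
```

```text
F mean [ 0.04 -0.35 -3.59] sd [0.54 0.36 0.59]
at [650.2  -6.1 278.6] jawyaw 8.3 j6 -0.27 SHIFT mm [-0.4 -0.4  0.3] TURN -0.1 t 19.5 F [ 0.8 -0.2 -3.3] w 10.1
collar [316.5 182. ] 286 [646.   23.1 241.3] zmax 245.5
```

Request:
step_arm(
  targets=[
    [[0.005,0,0,0],[0.011,0,0,0],[0.017,0,0,0],[0.022,0,0,0],[0.025,0,0,0]],
  ],
)

```text
time: 19.98
tool_pos: [649.9, -6.1, 252.1]
tcp_rot: [-1.81, 1.57, 3.048]
contact_force: [0.2, 0.1, -1.9]
grip_width: 10.0
```

Request:
step_arm(
  targets=[
    [[0.002,0,0,0],[0.004,0,0,0],[0.006,0,0,0],[0.008,0,0,0],[0.01,0,0,0]],
  ],
)

```text
time: 20.4
tool_pos: [649.7, -6.1, 242.3]
tcp_rot: [-1.529, 1.57, -2.955]
contact_force: [-3.2, -0.5, -0.6]
grip_width: 9.8
```

Request:
step_arm(
  targets=[
    [[0,0,0,0],[0,0,0,0],[0,0,0,0],[0,0,0,0],[0,0,0,0]],
  ],
)

```text
time: 20.82
tool_pos: [649.7, -6.1, 242.5]
tcp_rot: [-1.422, 1.57, -2.847]
contact_force: [-2.5, -0.2, -0.3]
grip_width: 9.5
```

```bash
python3 -c "
from bar import *
favg(6);go(slot(0,0,268),8.45);save(bar(),'b3.png')"
```

```text
F mean [-2.59 -0.18 -1.14] sd [0.32 0.62 0.69]
at [649.7  -6.2 242.3] jawyaw 8.3 j6 -0.27 SHIFT mm [-36.7   0.1   0.3] TURN -0.1 t 21.1 F [-2.2 -0.4 -0.9] w 10.0
collar [314.6 192.7] 375 [644.6  22.9 230.3] zmax 235.3
```

Request:
step_arm(
  targets=[
    [[0.001,-0.0005,0,0],[0.002,-0.001,0,0],[0.003,-0.0015,0,0],[0.0035,-0.002,0,0],[0.004,-0.002,0,0]],
  ],
)

```text
time: 21.58
tool_pos: [647.8, -6.4, 238.3]
tcp_rot: [-1.318, 1.571, -2.743]
contact_force: [-0.1, -0.9, -0.3]
grip_width: 10.0
```

Request:
step_arm(
  targets=[
    [[0,0,0,0],[0,0,0,0],[0,0,0,0],[0,0,0,0],[0,0,0,0]],
  ],
)

```text
time: 22.0
tool_pos: [647.8, -6.4, 238.3]
tcp_rot: [-1.132, 1.571, -2.558]
contact_force: [0.7, 0.7, -0.9]
grip_width: 9.7
```

```bash
python3 -c "
from bar import *
favg(8);go(slot(0,0,268),8.45);bar()"
```

```text
F mean [-0.19  0.37 -0.79] sd [0.34 0.38 0.7 ]
at [647.8  -6.4 238.3] jawyaw 8.3 j6 -0.27 SHIFT mm [-40.7   2.    0.3] TURN -0.1 t 22.4 F [-0.2  0.4 -1. ] w 9.7
collar [317.5 193. ] 374 [644.3  23.  227.4] zmax 232.0
```

Request:
step_arm(
  targets=[
    [[0.001,0,0,0],[0.002,-0.0002,0,0],[0.003,-0.0004,0,0],[0.0035,-0.0004,0,0],[0.004,-0.0004,0,0]],
  ],
)

```text
time: 22.87
tool_pos: [647.4, -6.5, 234.3]
tcp_rot: [-1.157, 1.57, -2.582]
contact_force: [-1.1, -0.2, 0.9]
grip_width: 9.7
```

Request:
step_arm(
  targets=[
    [[0,0,0,0],[0,0,0,0],[0,0,0,0],[0,0,0,0],[0,0,0,0]],
  ],
)

```text
time: 23.28
tool_pos: [647.4, -6.5, 234.3]
tcp_rot: [-1.263, 1.57, -2.689]
contact_force: [-0.9, -0.1, 0.2]
grip_width: 9.8
```

```bash
python3 -c "
from bar import *
favg(12);go(slot(0,0,268),8.45);bar()"
```

```text
F mean [-0.59 -0.03 -0.22] sd [0.39 0.49 0.6 ]
at [647.4  -6.5 234.3] jawyaw 8.3 j6 -0.27 SHIFT mm [-44.7   2.5   0.3] TURN -0.1 t 23.9 F [-1.  -0.5  0.6] w 10.0
collar [317.5 193. ] 379 [643.9  22.9 223.4] zmax 227.9
```

Request:
step_arm(
  targets=[
    [[0,0,0,0],[0,0,0,0],[0,0,0,0],[0,0,0,0],[0,0,0,0]],
  ],
  jaw=0.5,
)

```text
time: 24.35
tool_pos: [647.5, -6.5, 234.3]
tcp_rot: [-0.765, 1.571, -2.19]
contact_force: [1.2, 0.2, -0.5]
grip_width: 38.5
```

Request:
step_arm(
  targets=[
    [[0,0,0,0],[0,0,0,0],[0,0,0,0],[0,0,0,0],[0,0,0,0]],
  ],
)

```text
time: 24.77
tool_pos: [647.5, -6.5, 234.3]
tcp_rot: [-0.736, 1.571, -2.162]
contact_force: [0.1, -0.4, -0.4]
grip_width: 45.8
```

```bash
python3 -c "
from bar import *
favg(8);go(slot(0,0,268),8.45);save(bar(),'b5.png')"
```

```text
F mean [ 0.32 -0.13 -0.01] sd [0.42 0.45 0.37]
at [647.5  -6.5 234.3] jawyaw 8.3 j6 -0.27 SHIFT mm [-44.7   2.4   0.3] TURN -0.1 t 25.2 F [-0.  -0.9  0.3] w 46.1
collar [317.5 192.8] 368 [643.9  22.9 223. ] zmax 227.5
collar [304.7 271. ] 30 [643.8 -34.6 212.9] zmax 215.5
collar [332.6 271.9] 8 [662.1 -32.  213.8] zmax 215.6
```

View pics/b5.png

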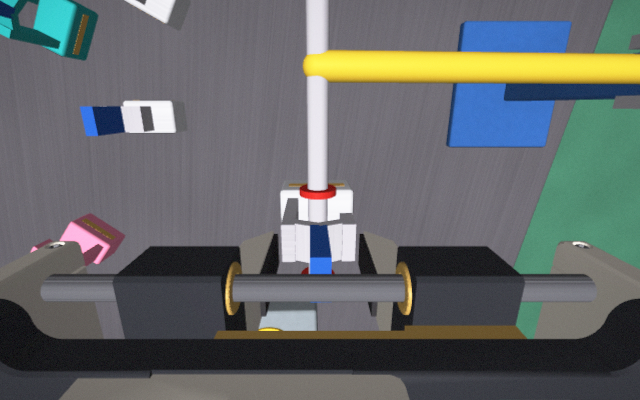

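Insert A hangs on the bar and nothing moved at release (z change 0.4 mm). Next is B.

Request:
step_arm(
  targets=[
    [[-0.008,0,0,0],[-0.02,0,0,0],[-0.035,0,0,0],[-0.05,0,0,0],[-0.065,0,0,0]],
  ],
)

```text
time: 25.63
tool_pos: [647.4, -6.5, 300.7]
tcp_rot: [0.895, 1.57, -0.531]
contact_force: [0.7, 0.0, -0.5]
grip_width: 45.8
```

Request:
step_arm(
  targets=[
    [[0,-0.036,-0.012,0],[0,-0.074,-0.025,0],[0,-0.112,-0.038,0],[0,-0.15,-0.051,0],[0,-0.188,-0.064,0]],
  ],
  jaw=0,
)

```text
time: 26.05
tool_pos: [450.3, 29.9, 301.1]
tcp_rot: [1.202, 1.57, -0.224]
contact_force: [1.2, 0.4, 0.8]
grip_width: 74.9
```

Request:
step_arm(
  targets=[
    [[0.03,-0.003,0,0],[0.06,-0.003,0,0],[0.09,-0.003,0,0],[0.1,-0.003,0,0],[0.1,-0.003,0,0]],
  ],
)

```text
time: 26.47
tool_pos: [446.0, 29.6, 199.4]
tcp_rot: [-1.769, 1.568, 3.088]
contact_force: [-0.3, 0.4, -0.9]
grip_width: 91.5
```

```bash
python3 see.py i3.png | grep -v -e hold -e all; python3 -c "
from h import *
go([448.8,30.0,99],8.4)"
```

```text
tab [347.  36.] [332  14  31  45 606] [448.2, 154.2, 24.5, 9.8, 70.0] z 129.0
tab [201.  79.] [181  64  42  30 629] [350.8, 112.1, 10.1, 24.8, 70.9] z 129.0
tab [321. 206.] [315 190  13  33 409] [449.1, 30.3, 9.6, 24.8, 8.6] z 129.0
block [335.  69.] [306  47  66  41 742] [447.7, 153.2, 34.2, 56.0, 71.1] z 35.0
block [321. 171.] [295 163  52  32 732] [448.8, 31.9, 55.9, 34.5, 10.7] z 35.0
at [447.1  29.5 201. ] jawyaw 8.3 j6 -0.25 SHIFT mm [-49.    2.8   0.9] TURN 0.0 t 26.5 F [0.6 0.4 0.2] w 91.6
at [447.1  29.5 201. ] jawyaw 8.3 j6 -0.25 SHIFT mm [102.    1.8  -0.3] TURN -0.1 t 26.5 F [0.6 0.4 0.2] w 91.6
```

Request:
step_arm(
  targets=[
    [[0.03,0.002,-0.0005,0],[0.06,0.002,-0.0005,0],[0.085,0.002,-0.0005,0],[0.098,0.002,-0.0005,0],[0.1,0.002,-0.0005,0]],
  ],
)

```text
time: 26.93
tool_pos: [448.8, 30.3, 100.2]
tcp_rot: [-1.763, 1.569, 3.094]
contact_force: [-0.8, -0.3, -0.3]
grip_width: 91.4
```

Request:
step_arm(
  targets=[
    [[0,0.001,0,0],[0,0.001,0,0],[0,0.001,0,0],[0,0.001,0,0],[0,0.001,0,0]],
  ],
  jaw=1,
)

```text
time: 27.35
tool_pos: [450.4, 30.3, 101.1]
tcp_rot: [-1.265, 1.571, -2.691]
contact_force: [-0.3, 0.5, -0.1]
grip_width: 62.9
```

Request:
step_arm(
  targets=[
    [[0,0,0,0],[0,0,0,0],[0,0,0,0],[0,0,0,0],[0,0,0,0]],
  ],
)

```text
time: 27.77
tool_pos: [450.4, 30.3, 101.1]
tcp_rot: [-1.421, 1.57, -2.847]
contact_force: [-1.1, 0.5, 0.2]
grip_width: 29.8
```

Request:
step_arm(
  targets=[
    [[0,0,0,0],[0,0,0,0],[0,0,0,0],[0,0,0,0],[0,0,0,0]],
  ],
)

```text
time: 28.18
tool_pos: [450.1, 30.4, 100.8]
tcp_rot: [-1.736, 1.57, 3.121]
contact_force: [-0.6, -0.9, -2.8]
grip_width: 9.7
```

```bash
python3 -c "
from bar import *
go(slot(1,-75,250),8.45)"
```

```text
at [450.1  30.4 100.8] jawyaw 8.3 j6 -0.25 SHIFT mm [-160.4  117.1    7.5] TURN -0.1 t 28.2 F [-0.6 -0.9 -2.8] w 9.7
```

Request:
step_arm(
  targets=[
    [[-0.015,0,0,0],[-0.045,0,0,0],[-0.085,0,0,0],[-0.125,0,0,0],[-0.164,0,0,0]],
  ],
)

```text
time: 28.6
tool_pos: [449.6, 30.4, 266.3]
tcp_rot: [-1.76, 1.569, 3.097]
contact_force: [1.5, 0.5, -4.0]
grip_width: 9.7
```

Request:
step_arm(
  targets=[
    [[0,0.015,0.001,0],[0,0.04,0.002,0],[0,0.07,0.004,0],[0,0.1,0.006,0],[0,0.113,0.007,0]],
  ],
)

```text
time: 29.02
tool_pos: [565.1, 40.0, 265.1]
tcp_rot: [-1.925, 1.569, 2.933]
contact_force: [0.5, 0.8, -3.4]
grip_width: 9.5
```

Request:
step_arm(
  targets=[
    [[0,0,0,0],[0,0,0,0],[0,0,0,0],[0,0,0,0],[0,0,0,0]],
  ],
)

```text
time: 29.43
tool_pos: [564.3, 40.0, 265.5]
tcp_rot: [-1.897, 1.569, 2.961]
contact_force: [0.4, 0.7, -3.4]
grip_width: 9.7
```

```bash
python3 -c "
from bar import *
favg(4);go(slot(1,-2,254),8.45);bar()"
```

```text
F mean [ 0.03  0.23 -2.94] sd [0.22 0.48 0.33]
at [564.8  40.  265.5] jawyaw 8.3 j6 -0.21 SHIFT mm [ 0.4 75.4  0.3] TURN -0.1 t 29.6 F [-0.   0.2 -3.4] w 9.8
collar [439.1  51.6] 338 [621.5 158.1 223.6] zmax 227.5
```

Request:
step_arm(
  targets=[
    [[0,0.014,0,0],[0,0.03,0,0],[0,0.046,0,0],[0,0.062,0,0],[0,0.0735,0,0]],
  ],
)

```text
time: 30.1
tool_pos: [638.6, 50.8, 265.2]
tcp_rot: [-2.039, 1.57, 2.818]
contact_force: [-0.4, -0.5, -2.4]
grip_width: 9.7
```

Request:
step_arm(
  targets=[
    [[0.004,0,0,0],[0.01,0,0,0],[0.016,0,0,0],[0.02,0,0,0],[0.023,0,0,0]],
  ],
)

```text
time: 30.52
tool_pos: [637.7, 50.7, 241.4]
tcp_rot: [-1.863, 1.569, 2.994]
contact_force: [-0.0, -0.6, -3.3]
grip_width: 9.9
```

Request:
step_arm(
  targets=[
    [[0,0,0,0],[0,0,0,0],[0,0,0,0],[0,0,0,0],[0,0,0,0]],
  ],
)

```text
time: 30.93
tool_pos: [637.8, 50.7, 241.8]
tcp_rot: [-1.922, 1.569, 2.935]
contact_force: [0.1, -0.1, -3.4]
grip_width: 10.1
```

```bash
python3 -c "
from bar import *
favg(4);go(slot(1,-2,254),8.45);bar()"
```

```text
F mean [ 0.12 -0.12 -2.86] sd [0.34 0.72 0.55]
at [637.8  50.7 241.5] jawyaw 8.3 j6 -0.19 SHIFT mm [-23.5   1.6   0.3] TURN -0.1 t 31.1 F [ 0.6  1.  -3.7] w 9.7
collar [319.7  44. ] 442 [623.9 158.3 223.8] zmax 227.5
```

Request:
step_arm(
  targets=[
    [[0.002,0,0,0],[0.004,0,0,0],[0.006,0,0,0],[0.008,-0.0003,0,0],[0.01,-0.0005,0,0]],
  ],
)

```text
time: 31.6
tool_pos: [637.4, 50.7, 231.3]
tcp_rot: [-1.953, 1.569, 2.904]
contact_force: [0.1, 0.3, -2.6]
grip_width: 10.0
```

Request:
step_arm(
  targets=[
    [[0.002,0,0,0],[0.004,-0.0002,0,0],[0.006,-0.0004,0,0],[0.008,-0.0006,0,0],[0.009,-0.0006,0,0]],
  ],
)

```text
time: 32.02
tool_pos: [637.0, 50.6, 222.3]
tcp_rot: [-2.234, 1.57, 2.623]
contact_force: [0.7, 0.7, -1.3]
grip_width: 9.5
```

Request:
step_arm(
  targets=[
    [[0,0,0,0],[0,0,0,0],[0,0,0,0],[0,0,0,0],[0,0,0,0]],
  ],
)

```text
time: 32.43
tool_pos: [637.1, 50.6, 222.4]
tcp_rot: [-2.315, 1.57, 2.542]
contact_force: [0.7, 0.3, 0.1]
grip_width: 9.6
```

```bash
python3 -c "
from bar import *
favg(8);go(slot(1,-2,254),8.45);bar()"
```

```text
F mean [ 0.81  0.41 -0.87] sd [0.3  0.42 0.23]
at [637.1  50.6 222.3] jawyaw 8.3 j6 -0.19 SHIFT mm [-42.7   2.3   0.3] TURN -0.1 t 32.8 F [ 0.5  0.2 -0.5] w 9.8
collar [319.9  42.8] 451 [623.4 158.2 208.4] zmax 212.2
```

Request:
step_arm(
  targets=[
    [[0.001,0,0,0],[0.002,0,0,0],[0.003,0,0,0],[0.004,0,0,0],[0.005,0,0,0]],
  ],
)

```text
time: 33.3
tool_pos: [637.0, 50.6, 217.2]
tcp_rot: [-2.136, 1.57, 2.721]
contact_force: [0.8, 0.2, 0.9]
grip_width: 9.9
```

Request:
step_arm(
  targets=[
    [[0,0,0,0],[0,0,0,0],[0,0,0,0],[0,0,0,0],[0,0,0,0]],
  ],
)

```text
time: 33.72
tool_pos: [637.0, 50.6, 217.2]
tcp_rot: [-2.176, 1.57, 2.681]
contact_force: [-0.4, 0.4, 0.3]
grip_width: 10.3
```

```bash
python3 -c "
from bar import *
favg(12);go(slot(1,-2,254),8.45);bar()"
```

```text
F mean [0.05 0.09 0.05] sd [0.58 0.39 0.47]
at [637.   50.6 217.2] jawyaw 8.3 j6 -0.19 SHIFT mm [-47.8   2.4   0.3] TURN -0.1 t 34.3 F [ 1.   0.1 -0.3] w 9.8
collar [320.   42.8] 449 [623.3 158.2 203.3] zmax 206.9
```

Request:
step_arm(
  targets=[
    [[0,0,0,0],[0,0,0,0],[0,0,0,0],[0,0,0,0],[0,0,0,0]],
  ],
  jaw=0.5,
)

```text
time: 34.78
tool_pos: [637.0, 50.6, 217.2]
tcp_rot: [-2.108, 1.57, 2.75]
contact_force: [0.5, -0.4, -0.2]
grip_width: 38.4
```

Request:
step_arm(
  targets=[
    [[0,0,0,0],[0,0,0,0],[0,0,0,0],[0,0,0,0],[0,0,0,0]],
  ],
)

```text
time: 35.2
tool_pos: [637.0, 50.6, 217.2]
tcp_rot: [-2.098, 1.57, 2.76]
contact_force: [-0.3, -0.3, 0.7]
grip_width: 45.6
```

```bash
python3 -c "
from bar import *
favg(2);bar()"
```

```text
F mean [-0.3  -0.16 -0.15] sd [0.05 0.27 0.6 ]
collar [320.1  42.3] 464 [623.3 158.3 203.9] zmax 207.6
collar [331.7 269.8] 50 [650.9  25.5 194.8] zmax 198.0
```

Request:
step_arm(
  targets=[
    [[-0.008,0,0,0],[-0.02,0,0,0],[-0.038,0,0,0],[-0.056,0,0,0],[-0.075,0,0,0]],
  ],
)

```text
time: 35.77
tool_pos: [636.9, 50.6, 293.5]
tcp_rot: [-2.137, 1.57, 2.72]
contact_force: [0.8, 0.0, -1.0]
grip_width: 45.8
```

Request:
step_arm(
  targets=[
    [[0,-0.03,-0.015,3],[0,-0.06,-0.035,8],[0,-0.09,-0.058,13],[0,-0.117,-0.08,20],[0,-0.14,-0.105,27.8]],
  ],
  jaw=0,
)

```text
time: 36.18
tool_pos: [481.4, 134.5, 294.5]
tcp_rot: [-2.469, 1.57, 1.907]
contact_force: [0.5, 1.1, 1.4]
grip_width: 74.6
```

```bash
python3 -c "
from h import *
go([448.3,154,200],-19.5)"
```

```text
at [481.4 134.5 294.5] jawyaw -19.2 j6 0.45 SHIFT mm [ 94.5 -37.6  -7.5] TURN 0.3 t 36.2 F [0.5 1.1 1.4] w 74.6
```

Request:
step_arm(
  targets=[
    [[0.025,-0.013,-0.003,0],[0.05,-0.025,-0.005,0],[0.075,-0.037,-0.007,0],[0.094,-0.037,-0.007,0],[0.094,-0.037,-0.007,0]],
  ],
)

```text
time: 36.6
tool_pos: [446.3, 153.3, 198.1]
tcp_rot: [-1.136, 1.565, -3.042]
contact_force: [-1.2, -0.3, -0.4]
grip_width: 91.8
```

Request:
step_arm(
  targets=[
    [[0,0,0,0],[0,0,0,0],[0,0,0,0],[0,0,0,0],[0,0,0,0]],
  ],
)

```text
time: 37.02
tool_pos: [447.0, 153.3, 198.9]
tcp_rot: [-1.16, 1.567, -3.066]
contact_force: [0.2, 0.9, 0.6]
grip_width: 91.7
```

```bash
python3 see.py i4.png | grep -v -e hold -e all; python3 -c "
from h import *
go([448.3,154.2,99],-19.5)"
```

```text
tab [265. 102.] [254  84  23  37 553] [438.0, 241.4, 23.5, 10.2, 82.2] z 129.0
tab [318. 205.] [312 189  13  33 397] [448.4, 154.5, 24.0, 9.6, 70.6] z 129.0
block [293. 105.] [258  80  53  46 544] [438.0, 241.2, 35.7, 55.3, 82.0] z 35.0
block [319. 171.] [293 162  52  32 763] [448.5, 155.6, 34.3, 56.1, 71.2] z 35.0
at [446.8 153.3 198.7] jawyaw -19.2 j6 0.50 SHIFT mm [-51.3  43.7 116.4] TURN 0.0 t 37.1 F [-0.1 -0.   0.3] w 92.1
at [446.8 153.3 198.7] jawyaw -19.2 j6 0.50 SHIFT mm [99.7  1.5 -1.6] TURN 0.3 t 37.1 F [-0.1 -0.   0.3] w 92.1
```

Request:
step_arm(
  targets=[
    [[0.03,0.001,-0.001,0],[0.06,0.001,-0.001,0],[0.085,0.001,-0.001,0],[0.098,0.001,-0.001,0],[0.099,0.001,-0.001,0]],
  ],
)

```text
time: 37.48
tool_pos: [446.1, 153.5, 97.4]
tcp_rot: [-1.108, 1.561, -3.014]
contact_force: [-0.5, -0.9, 0.2]
grip_width: 91.4
```

Request:
step_arm(
  targets=[
    [[0,0.001,0,0],[0,0.001,0,0],[0,0.001,0,0],[0,0.001,0,0],[0,0.001,0,0]],
  ],
  jaw=1,
)

```text
time: 37.9
tool_pos: [447.5, 153.2, 98.2]
tcp_rot: [-1.117, 1.563, -3.023]
contact_force: [-0.6, -0.5, 0.7]
grip_width: 62.8
```

Request:
step_arm(
  targets=[
    [[0,0,0,0],[0,0,0,0],[0,0,0,0],[0,0,0,0],[0,0,0,0]],
  ],
)

```text
time: 38.32
tool_pos: [447.5, 153.2, 98.2]
tcp_rot: [-1.117, 1.563, -3.023]
contact_force: [0.7, -0.8, 0.4]
grip_width: 29.6
```

Request:
step_arm(
  targets=[
    [[0,0,0,0],[0,0,0,0],[0,0,0,0],[0,0,0,0],[0,0,0,0]],
  ],
)

```text
time: 38.73
tool_pos: [447.4, 153.2, 98.1]
tcp_rot: [-1.118, 1.562, -3.024]
contact_force: [-0.8, 0.5, -0.3]
grip_width: 10.2
```

Request:
step_arm(
  targets=[
    [[-0.01,0,0,0],[-0.035,0,0,-6],[-0.07,0,0,-13],[-0.105,0,0,-20],[-0.144,0,0,-27]],
  ],
)

```text
time: 39.15
tool_pos: [447.4, 153.2, 242.5]
tcp_rot: [-1.581, 1.559, -3.01]
contact_force: [1.7, 0.3, -3.3]
grip_width: 9.8
```

```bash
python3 -c "
from bar import *
go(slot(2,-78,230),8.45)"
```

```text
at [447.4 153.2 242.5] jawyaw 8.1 j6 0.03 SHIFT mm [ 0.3 99.1 49.1] TURN -0.3 t 39.1 F [ 1.7  0.3 -3.3] w 9.8
```

Request:
step_arm(
  targets=[
    [[0,0.012,0.006,0],[0,0.035,0.016,0],[0,0.065,0.03,0],[0,0.088,0.043,0],[0,0.099,0.049,0]],
  ],
)

```text
time: 39.57
tool_pos: [554.7, 117.2, 240.3]
tcp_rot: [-1.513, 1.559, -2.943]
contact_force: [0.9, 0.6, -2.8]
grip_width: 9.9
```

Request:
step_arm(
  targets=[
    [[0,0,0,0],[0,0,0,0],[0,0,0,0],[0,0,0,0],[0,0,0,0]],
  ],
)

```text
time: 39.98
tool_pos: [553.9, 117.8, 240.6]
tcp_rot: [-1.526, 1.559, -2.955]
contact_force: [0.3, 0.4, -3.5]
grip_width: 9.8
```

```bash
python3 -c "
from bar import *
favg(4);go(slot(2,-5,231),8.45);bar()"
```

```text
F mean [-0.03 -0.07 -3.23] sd [0.78 0.39 0.4 ]
at [554.4 117.5 240.7] jawyaw 8.1 j6 -0.07 SHIFT mm [-2.1 71.2 -1.8] TURN -0.4 t 40.2 F [ 1.2  0.3 -2.7] w 9.6
collar [436.4  85.9] 287 [612.3 215.6 204.3] zmax 207.6
collar [427. 179.] 300 [621.3 159.1 202.7] zmax 207.3
```

Request:
step_arm(
  targets=[
    [[-0.001,0.012,-0.0017,0],[-0.002,0.028,-0.0017,0],[-0.002,0.044,-0.0017,0],[-0.002,0.06,-0.0017,0],[-0.002,0.0715,-0.0017,0]],
  ],
)

```text
time: 40.65
tool_pos: [626.1, 129.4, 241.6]
tcp_rot: [-1.51, 1.56, -2.939]
contact_force: [1.5, -0.2, -3.8]
grip_width: 10.1
```

Request:
step_arm(
  targets=[
    [[0.004,0,0,0],[0.01,0,0,0],[0.016,0,0,0],[0.02,0,0,0],[0.023,0,0,0]],
  ],
)

```text
time: 41.07
tool_pos: [624.9, 129.3, 217.8]
tcp_rot: [-1.521, 1.559, -2.951]
contact_force: [0.1, -0.1, -2.7]
grip_width: 10.0
```

Request:
step_arm(
  targets=[
    [[0,0,0,0],[0,0,0,0],[0,0,0,0],[0,0,0,0],[0,0,0,0]],
  ],
)

```text
time: 41.48
tool_pos: [625.1, 129.3, 218.2]
tcp_rot: [-1.514, 1.559, -2.944]
contact_force: [-0.6, -0.2, -3.3]
grip_width: 9.7
```

```bash
python3 -c "
from bar import *
favg(4);go(slot(2,-5,231),8.45);bar()"
```

```text
F mean [ 0.28 -0.36 -3.09] sd [0.59 0.16 0.12]
at [625.  129.3 218. ] jawyaw 8.1 j6 -0.06 SHIFT mm [-24.   -0.6  -0.1] TURN -0.4 t 41.7 F [-0.  -0.4 -2.9] w 10.2
collar [320.7  86.8] 329 [615.  215.9 204.9] zmax 207.7
collar [320.8 190.3] 354 [623.2 159.4 202.8] zmax 207.4
```

Request:
step_arm(
  targets=[
    [[0.002,0,0,0],[0.004,0,0,0],[0.006,0,0,0],[0.008,0,0,0],[0.01,-0.0003,0,0]],
  ],
)

```text
time: 42.15
tool_pos: [624.9, 129.3, 207.8]
tcp_rot: [-1.516, 1.56, -2.946]
contact_force: [1.5, 0.2, -1.9]
grip_width: 9.8
```

Request:
step_arm(
  targets=[
    [[0.002,0,0,0],[0.004,0,0,0],[0.006,0,0,0],[0.007,-0.0003,0,0],[0.008,-0.0003,0,0]],
  ],
)

```text
time: 42.57
tool_pos: [625.0, 129.3, 200.1]
tcp_rot: [-1.501, 1.561, -2.931]
contact_force: [1.8, 1.0, -0.8]
grip_width: 9.4
```

Request:
step_arm(
  targets=[
    [[0,0,0,0],[0,0,0,0],[0,0,0,0],[0,0,0,0],[0,0,0,0]],
  ],
)

```text
time: 42.98
tool_pos: [625.1, 129.2, 200.2]
tcp_rot: [-1.502, 1.561, -2.932]
contact_force: [0.5, 0.6, -0.8]
grip_width: 9.8
```

```bash
python3 -c "
from bar import *
favg(7);go(slot(2,-5,231),8.45);bar()"
```

```text
F mean [ 1.94  0.44 -0.63] sd [0.73 0.66 0.44]
at [625.1 129.2 200.1] jawyaw 8.1 j6 -0.06 SHIFT mm [-41.9  -0.8  -0.1] TURN -0.4 t 43.3 F [ 2.9 -0.3 -1.6] w 10.0
collar [321.8  86.5] 346 [615.6 216.1 189. ] zmax 191.9
collar [321.9 191.3] 361 [624.  159.5 187.4] zmax 191.8
```

Request:
step_arm(
  targets=[
    [[0.001,0.0005,0,0],[0.002,0.001,0,0],[0.003,0.0013,0,0],[0.0035,0.0013,0,0],[0.004,0.0013,0,0]],
  ],
)

```text
time: 43.8
tool_pos: [626.1, 129.4, 195.9]
tcp_rot: [-1.504, 1.561, -2.934]
contact_force: [0.1, -0.2, 0.0]
grip_width: 9.5
```

Request:
step_arm(
  targets=[
    [[0,0,0,0],[0,0,0,0],[0,0,0,0],[0,0,0,0],[0,0,0,0]],
  ],
)

```text
time: 44.22
tool_pos: [626.2, 129.4, 196.0]
tcp_rot: [-1.502, 1.561, -2.931]
contact_force: [-0.4, -0.2, -1.0]
grip_width: 9.7
```

```bash
python3 -c "
from bar import *
favg(12);go(slot(2,-5,231),8.45);bar()"
```

```text
F mean [-0.15  0.19 -0.42] sd [0.4  0.52 0.43]
at [626.2 129.4 195.9] jawyaw 8.1 j6 -0.06 SHIFT mm [-46.1  -1.9  -0.1] TURN -0.4 t 44.8 F [-0.6  0.3 -0.6] w 9.8
collar [320.5  86.4] 356 [616.1 216.1 185.1] zmax 188.1
collar [320.6 191.3] 361 [624.4 159.6 183.3] zmax 187.9
```

-0.42 N remains, so about 2 mm more, then release.

Request:
step_arm(
  targets=[
    [[0.0005,0,0,0],[0.001,0,0,0],[0.0015,0,0,0],[0.002,0,0,0],[0.002,0,0,0]],
  ],
)

```text
time: 45.28
tool_pos: [626.3, 129.4, 193.9]
tcp_rot: [-1.505, 1.561, -2.934]
contact_force: [0.4, 0.5, 0.9]
grip_width: 9.8
```

Request:
step_arm(
  targets=[
    [[0,0,0,0],[0,0,0,0],[0,0,0,0],[0,0,0,0],[0,0,0,0]],
  ],
)

```text
time: 45.7
tool_pos: [626.3, 129.4, 194.0]
tcp_rot: [-1.505, 1.561, -2.934]
contact_force: [0.7, 0.1, 0.3]
grip_width: 9.8
```

```bash
python3 -c "
from bar import *
favg(10);bar()"
```

```text
F mean [0.78 0.64 0.4 ] sd [0.48 0.54 0.35]
collar [320.5  86.5] 356 [616.3 216.1 183.1] zmax 186.2
collar [320.6 191.3] 363 [624.5 159.6 181.3] zmax 185.9
```

Request:
step_arm(
  targets=[
    [[0,0,0,0],[0,0,0,0],[0,0,0,0],[0,0,0,0],[0,0,0,0]],
  ],
  jaw=0.5,
)

```text
time: 46.67
tool_pos: [626.3, 129.4, 193.9]
tcp_rot: [-1.506, 1.561, -2.936]
contact_force: [0.2, -0.4, 0.6]
grip_width: 38.3
```

Request:
step_arm(
  targets=[
    [[0,0,0,0],[0,0,0,0],[0,0,0,0],[0,0,0,0],[0,0,0,0]],
  ],
)

```text
time: 47.08
tool_pos: [626.3, 129.4, 193.9]
tcp_rot: [-1.505, 1.561, -2.935]
contact_force: [0.4, 0.6, -0.7]
grip_width: 45.7
```

```bash
python3 -c "
from bar import *
favg(3);bar();go([438,241.4,285],-8)"
```

```text
F mean [-0.08 -0.54  0.23] sd [0.81 0.33 0.41]
collar [320.4  86.4] 357 [616.1 216.1 184. ] zmax 187.0
collar [320.5 191.8] 371 [624.4 159.5 181.9] zmax 186.6
at [626.3 129.4 193.9] jawyaw 8.1 j6 -0.06 SHIFT mm [ -89.6 -171.5 -137.3] TURN 16.1 t 47.3 F [ 0.5 -0.6  0.7] w 46.1
```

Request:
step_arm(
  targets=[
    [[-0.008,0,0,0],[-0.02,0,0,0],[-0.04,0,0,0],[-0.065,0,0,0],[-0.09,0,0,0]],
  ],
)

```text
time: 47.7
tool_pos: [626.8, 129.6, 285.2]
tcp_rot: [-1.515, 1.56, -2.944]
contact_force: [1.2, 0.3, 0.5]
grip_width: 45.5
```

Request:
step_arm(
  targets=[
    [[0,-0.03,-0.02,3],[0,-0.06,-0.045,6],[0,-0.09,-0.07,9],[0,-0.12,-0.095,12],[0,-0.15,-0.118,16]],
  ],
  jaw=0,
)

```text
time: 48.12
tool_pos: [460.1, 226.1, 287.4]
tcp_rot: [-1.271, 1.561, -2.982]
contact_force: [1.2, 0.5, 0.5]
grip_width: 74.4
```

```bash
python3 -c "
from h import *
go([439,241.4,198],-8)"
```

```text
at [460.1 226.1 287.4] jawyaw -8.1 j6 0.45 SHIFT mm [ 89.6 -22.2 -12.5] TURN -0.1 t 48.1 F [1.2 0.5 0.5] w 74.4
```

Request:
step_arm(
  targets=[
    [[0.02,-0.011,-0.006,0],[0.045,-0.021,-0.012,0],[0.07,-0.021,-0.012,0],[0.089,-0.021,-0.012,0],[0.089,-0.021,-0.012,0]],
  ],
)

```text
time: 48.53
tool_pos: [438.0, 240.3, 195.9]
tcp_rot: [-1.196, 1.555, -2.907]
contact_force: [-0.6, 0.3, -0.1]
grip_width: 91.6
```

Request:
step_arm(
  targets=[
    [[0,0,0,0],[0,0,0,0],[0,0,0,0],[0,0,0,0],[0,0,0,0]],
  ],
)

```text
time: 48.95
tool_pos: [438.6, 240.4, 196.8]
tcp_rot: [-1.208, 1.557, -2.919]
contact_force: [0.4, -0.6, 0.3]
grip_width: 92.0
```

```bash
python3 see.py i5.png | grep -v -e hold -e all; python3 -c "
from h import *
go([438,241.5,99],-8)"
```

```text
tab [317. 206.] [311 190  13  33 405] [438.2, 241.6, 24.4, 9.5, 82.3] z 129.0
block [321. 171.] [293 163  52  32 769] [438.4, 242.7, 33.9, 55.3, 80.6] z 35.0
at [438.5 240.3 196.6] jawyaw -8.0 j6 0.49 SHIFT mm [-52.9  40.3 207.9] TURN 0.0 t 49.0 F [-0.5 -0.  -0.7] w 92.4
at [438.5 240.3 196.6] jawyaw -8.0 j6 0.49 SHIFT mm [97.6  0.7 -1.6] TURN -0.0 t 49.0 F [-0.5 -0.  -0.7] w 92.4
```

Request:
step_arm(
  targets=[
    [[0.03,0.001,-0.001,0],[0.06,0.001,-0.001,0],[0.085,0.001,-0.001,0],[0.095,0.001,-0.001,0],[0.096,0.001,-0.001,0]],
  ],
)

```text
time: 49.42
tool_pos: [437.2, 240.5, 98.9]
tcp_rot: [-1.178, 1.553, -2.889]
contact_force: [-0.4, 0.1, 0.5]
grip_width: 91.7
```

Request:
step_arm(
  targets=[
    [[0,0.001,0,0],[0,0.001,0,0],[0,0.001,0,0],[0,0.001,0,0],[0,0.001,0,0]],
  ],
  jaw=1,
)

```text
time: 49.83
tool_pos: [438.7, 240.5, 99.8]
tcp_rot: [-1.188, 1.555, -2.9]
contact_force: [0.4, 0.3, -0.3]
grip_width: 63.2
```

Request:
step_arm(
  targets=[
    [[0,0,0,0],[0,0,0,0],[0,0,0,0],[0,0,0,0],[0,0,0,0]],
  ],
)

```text
time: 50.25
tool_pos: [438.7, 240.5, 99.8]
tcp_rot: [-1.189, 1.554, -2.901]
contact_force: [-0.1, -0.2, 0.1]
grip_width: 29.6
```

Request:
step_arm(
  targets=[
    [[0,0,0,0],[0,0,0,0],[0,0,0,0],[0,0,0,0],[0,0,0,0]],
  ],
)

```text
time: 50.67
tool_pos: [438.5, 240.4, 99.7]
tcp_rot: [-1.188, 1.554, -2.9]
contact_force: [0.1, 0.2, -1.1]
grip_width: 9.7
```

Request:
step_arm(
  targets=[
    [[-0.01,0,0,0],[-0.035,0,0,-4],[-0.065,0,0,-8],[-0.095,0,0,-12],[-0.123,0,0,-16.5]],
  ],
)

```text
time: 51.08
tool_pos: [440.3, 240.8, 224.7]
tcp_rot: [-1.474, 1.554, -2.894]
contact_force: [-0.0, 0.4, -3.0]
grip_width: 9.7
```

```bash
python3 -c "
from bar import *
go(slot(3,-80,209),8.45)"
```

```text
at [440.3 240.8 224.7] jawyaw 8.6 j6 0.20 SHIFT mm [ 3.3 90.8 79.7] TURN 0.2 t 51.1 F [-0.   0.4 -3. ] w 9.7
```

Request:
step_arm(
  targets=[
    [[0,0.012,0.01,0],[0,0.035,0.03,0],[0,0.06,0.052,0],[0,0.08,0.07,0],[0,0.09,0.079,0]],
  ],
)

```text
time: 51.5
tool_pos: [543.3, 174.2, 223.6]
tcp_rot: [-1.414, 1.555, -2.836]
contact_force: [0.6, 0.5, -3.1]
grip_width: 9.7
```

Request:
step_arm(
  targets=[
    [[0,0,0,0],[0,0,0,0],[0,0,0,0],[0,0,0,0],[0,0,0,0]],
  ],
)

```text
time: 51.92
tool_pos: [542.4, 175.1, 223.9]
tcp_rot: [-1.431, 1.555, -2.852]
contact_force: [-0.5, 0.8, -3.1]
grip_width: 9.5
```

```bash
python3 -c "
from bar import *
favg(4);go(slot(3,-4,212),8.45);bar()"
```

```text
F mean [-0.18 -0.45 -2.48] sd [0.27 0.27 0.29]
at [543.  174.7 223.8] jawyaw 8.6 j6 0.03 SHIFT mm [-0.4 75.2 -1. ] TURN 0.1 t 52.1 F [-0.5 -0.4 -2.5] w 9.7
collar [432.  178.8] 288 [614.  216.6 181.8] zmax 186.6
collar [435.8 251.8] 22 [633.4 162.1 176.1] zmax 181.7
```

Request:
step_arm(
  targets=[
    [[0,0.014,-0.001,0],[0,0.03,-0.001,0],[0,0.047,-0.001,0],[0,0.063,-0.001,0],[0,0.075,-0.001,0]],
  ],
)

```text
time: 52.58
tool_pos: [618.1, 186.9, 222.4]
tcp_rot: [-1.414, 1.555, -2.835]
contact_force: [0.1, -0.4, -1.9]
grip_width: 9.8
```

Request:
step_arm(
  targets=[
    [[0.004,0,0,0],[0.01,0,0,0],[0.016,0,0,0],[0.02,0,0,0],[0.023,0,0,0]],
  ],
)

```text
time: 53.0
tool_pos: [616.8, 186.8, 198.5]
tcp_rot: [-1.426, 1.554, -2.847]
contact_force: [-0.7, -0.6, -3.0]
grip_width: 10.0
```

Request:
step_arm(
  targets=[
    [[0,0,0,0],[0,0,0,0],[0,0,0,0],[0,0,0,0],[0,0,0,0]],
  ],
)

```text
time: 53.42
tool_pos: [616.9, 186.8, 198.9]
tcp_rot: [-1.421, 1.555, -2.842]
contact_force: [0.7, 0.6, -2.3]
grip_width: 9.8
```

```bash
python3 -c "
from bar import *
favg(4);go(slot(3,-4,212),8.45);bar()"
```

```text
F mean [-0.16  0.02 -2.96] sd [0.31 0.39 0.51]
at [616.9 186.8 198.7] jawyaw 8.6 j6 0.03 SHIFT mm [-24.3  -0.1   0. ] TURN 0.1 t 53.6 F [ 0.1 -0.2 -2.8] w 9.8
collar [322.9 189.5] 342 [616.  217.  181.7] zmax 186.6
```

Request:
step_arm(
  targets=[
    [[0.002,0,0,0],[0.004,0,0,0],[0.006,0,0,0],[0.008,0,0,0],[0.01,0,0,0]],
  ],
)

```text
time: 54.08
tool_pos: [617.1, 186.8, 188.6]
tcp_rot: [-1.41, 1.555, -2.831]
contact_force: [1.8, 1.6, -0.8]
grip_width: 9.8
```

Request:
step_arm(
  targets=[
    [[0.002,0,0,0],[0.004,0,0,0],[0.006,0,0,0],[0.007,0,0,0],[0.008,0,0,0]],
  ],
)

```text
time: 54.5
tool_pos: [617.8, 186.8, 181.1]
tcp_rot: [-1.389, 1.557, -2.81]
contact_force: [5.1, 0.7, 1.0]
grip_width: 10.1
```

Request:
step_arm(
  targets=[
    [[0,0,0,0],[0,0,0,0],[0,0,0,0],[0,0,0,0],[0,0,0,0]],
  ],
)

```text
time: 54.92
tool_pos: [617.7, 186.8, 181.1]
tcp_rot: [-1.386, 1.557, -2.807]
contact_force: [2.6, 0.6, -1.2]
grip_width: 10.1
```

```bash
python3 -c "
from bar import *
favg(8);go(slot(3,-4,212),8.45);bar()"
```

```text
F mean [2.77 0.49 0.35] sd [0.62 0.45 0.27]
at [617.7 186.8 181. ] jawyaw 8.6 j6 0.03 SHIFT mm [-42.   -1.1  -0. ] TURN 0.1 t 55.3 F [3.  0.8 0.3] w 9.8
collar [324.9 190.3] 351 [618.1 217.3 166. ] zmax 170.7
```

Request:
step_arm(
  targets=[
    [[0,0.0005,0,0],[0,0.001,0,0],[0,0.0015,0,0],[0,0.002,0,0],[0,0.002,0,0]],
  ],
)

```text
time: 55.78
tool_pos: [619.5, 187.1, 180.7]
tcp_rot: [-1.399, 1.556, -2.82]
contact_force: [-0.1, 0.2, 0.2]
grip_width: 9.7
```

Request:
step_arm(
  targets=[
    [[0,0,0,0],[0,0,0,0],[0,0,0,0],[0,0,0,0],[0,0,0,0]],
  ],
)

```text
time: 56.2
tool_pos: [619.5, 187.1, 180.8]
tcp_rot: [-1.404, 1.556, -2.825]
contact_force: [0.7, 0.7, -0.1]
grip_width: 9.7
```

```bash
python3 -c "
from bar import *
favg(12);go(slot(3,-4,212),8.45);bar()"
```

```text
F mean [ 0.44 -0.09 -0.14] sd [0.3  0.33 0.49]
at [619.5 187.1 180.8] jawyaw 8.6 j6 0.03 SHIFT mm [-42.2  -2.9  -0. ] TURN 0.1 t 56.8 F [ 0.3  0.  -0.4] w 10.0
collar [322.2 190.5] 359 [618.3 217.4 166.3] zmax 171.0
```

Request:
step_arm(
  targets=[
    [[0.0003,0,0,0],[0.0006,0,0,0],[0.0008,0,0,0],[0.0008,0,0,0],[0.0008,0,0,0]],
  ],
)

```text
time: 57.27
tool_pos: [619.6, 187.1, 180.0]
tcp_rot: [-1.4, 1.557, -2.821]
contact_force: [1.2, 0.1, 0.3]
grip_width: 9.8
```

Request:
step_arm(
  targets=[
    [[0,0,0,0],[0,0,0,0],[0,0,0,0],[0,0,0,0],[0,0,0,0]],
  ],
  jaw=0.5,
)

```text
time: 57.68
tool_pos: [619.5, 187.1, 180.0]
tcp_rot: [-1.402, 1.557, -2.823]
contact_force: [-0.5, 0.7, -0.2]
grip_width: 38.8
```

Request:
step_arm(
  targets=[
    [[0,0,0,0],[0,0,0,0],[0,0,0,0],[0,0,0,0],[0,0,0,0]],
  ],
)

```text
time: 58.1
tool_pos: [619.5, 187.1, 179.9]
tcp_rot: [-1.403, 1.556, -2.824]
contact_force: [0.2, -0.6, 0.4]
grip_width: 45.4
```

Request:
step_arm(
  targets=[
    [[-0.008,0,0,0],[-0.02,0,0,0],[-0.04,0,0,0],[-0.065,0,0,0],[-0.09,0,0,0]],
  ],
)

```text
time: 58.52
tool_pos: [620.5, 187.4, 271.3]
tcp_rot: [-1.409, 1.556, -2.83]
contact_force: [0.7, 0.2, 1.5]
grip_width: 45.8
```

Request:
step_arm(
  targets=[
    [[-0.02,-0.03,0,0],[-0.04,-0.06,0,0],[-0.05,-0.095,0,0],[-0.05,-0.13,0,0],[-0.05,-0.15,0,0]],
  ],
)

```text
time: 58.93
tool_pos: [470.2, 165.1, 325.5]
tcp_rot: [-1.393, 1.558, -2.813]
contact_force: [1.1, 1.5, -0.8]
grip_width: 46.2
```

```bash
python3 - <<'E'
from bar import *
c=bar();save(c,'e1.png')
s=cap('scene');save(s,'e2.png');t=cap('top');save(t,'e3.png');bar(t);T=cloud(t);H=hsv(t)
m=(H[...,0]>105)&(H[...,0]<125)&(H[...,1]>100)&(T[...,2]>100)&(T[...,2]<300)&(T[...,0]<700)
for b,st,ce in blobs(m,4): print('tab',ce.round(0),T[b].mean(0).round(1))
cv2.imwrite('pics/fin.png',cv2.resize(np.vstack([s['color'][120:310,200:520],t['color'][90:280,180:500]]),None,fx=1.5,fy=1.5,interpolation=cv2.INTER_CUBIC)[...,::-1])
go([460,180,250])
E
```

```text
collar [465.  153.9] 108 [615.5 216.8 165.6] zmax 170.1
collar [457.5 206.1] 116 [624.7 159.9 164.3] zmax 169.8
collar [324.5 152.2] 13 [653.8 -34.9 166.2] zmax 169.6
collar [303.5 154.3] 13 [646.4  22.4 167.9] zmax 172.5
collar [253.8 160.1] 13 [627.3 159.1 166.9] zmax 171.3
collar [232.8 162.9] 13 [617.8 216.3 168.6] zmax 174.6
tab [314. 152.] [645.9  -7.6 209.1]
tab [293. 156.] [636.   49.7 209.5]
tab [263. 159.] [624.3 128.9 209.8]
tab [242. 162.] [616.1 185.6 208.2]
tab [270. 261.] [349.5 111.1 128.5]
tab [360. 258.] [ 363.2 -143.1  128.2]
at [472.2 165.3 325.1] jawyaw 8.6 j6 0.03 SHIFT mm [ 75.2  -9.  -16.5] TURN 0.0 t 59.1 F [1.  0.1 0.1] w 45.8
```

View pics/fin.png

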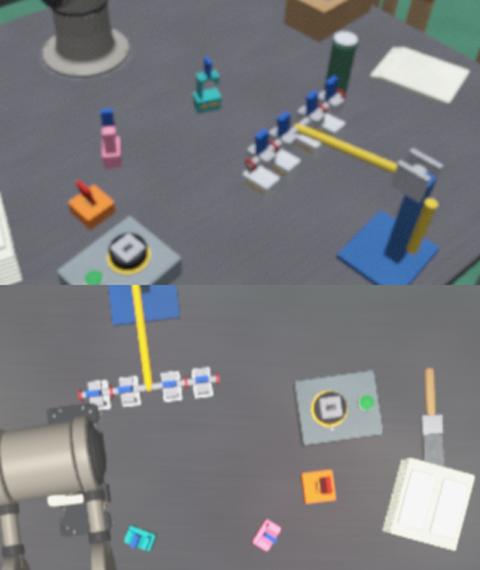

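All four hang level (tab tops at z 208–210). The holder looks shifted to about (393,225) px, and the key may be leaning. I check the key numerically and look from closer.

```bash
python3 - <<'E'
from bar import *
for n in('top','scene'):
    c=cap(n);P=cloud(c);H=hsv(c);h,s,v=[H[...,i].astype(int) for i in range(3)]
    m=((h<5)|(h>172))&(s>130)&(v>60)&(P[...,0]<560)&(P[...,0]>380)&(P[...,1]<-150)&(P[...,1]>-300)
    for b,st,ce in blobs(m,8): print(n,'key',ce.round(0),st,P[b].min(0).round(0),np.median(P[b],0).round(0),P[b].max(0).round(0))
    m=(h>=5)&(h<26)&(s>130)&(abs(P[...,2]-30)<6)&(P[...,0]<560)&(P[...,0]>380)&(P[...,1]<-150)&(P[...,1]>-300)
    for b,st,ce in blobs(m,40): print(n,'holder',st,cv2.minAreaRect(P[b][:,:2].astype(np.float32)))
    x,y=[int(q) for q in proj(c,[455,-235,40])]
    cv2.imwrite('pics/key_%s.png'%n,cv2.resize(c['color'][y-30:y+30,x-40:x+40],None,fx=6,fy=6,interpolation=cv2.INTER_CUBIC)[...,::-1])
go([420,-235,280],-81.5)
E
```

```text
top key [397. 223.] [394 219   7   9  51] [ 454. -258.   55.] [ 466. -250.   78.] [ 478. -244.   87.]
top holder [381 214  23  22 266] ((462.8655090332031, -243.76483154296875), (59.698585510253906, 61.399051666259766), 8.532057762145996)
scene key [255. 246.] [251 241  10  12  51] [ 450. -264.   66.] [ 472. -258.   85.] [ 483. -253.   89.]
scene holder [246 244  30  25 341] ((462.9159851074219, -245.38720703125), (63.90113830566406, 61.58842086791992), 8.723129272460938)
at [473.6 165.4 324. ] jawyaw 8.6 j6 0.03 SHIFT mm [  46.4 -112.2  387.8] TURN -89.9 t 59.2 F [ 0.2 -0.1  0. ] w 46.1
```

View pics/key_scene.png

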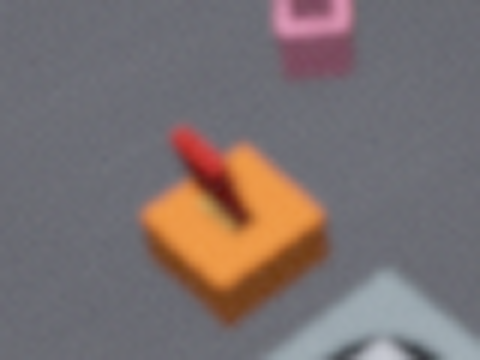

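The knock moved the holder to (463,-244) and left the key leaning toward -y, so I will re-grip and re-seat it upright.

Request:
step_arm(
  targets=[
    [[0,-0.011,0.037,6],[0,-0.022,0.075,13],[0,-0.034,0.113,20],[0,-0.045,0.15,27],[0,-0.055,0.187,34]],
  ],
  jaw=0,
)

```text
time: 59.6
tool_pos: [447.6, -29.7, 324.9]
tcp_rot: [-0.805, 1.557, -2.825]
contact_force: [-0.0, 0.6, -0.1]
grip_width: 74.6
```

```bash
python3 -c "
from h import *
go([427,-243,250],-81.5)"
```

```text
at [447.6 -29.7 324.9] jawyaw -25.8 j6 0.22 SHIFT mm [ 76.1  74.9 200.4] TURN 55.7 t 59.6 F [-0.   0.6 -0.1] w 74.6
```

Request:
step_arm(
  targets=[
    [[0.005,0.014,0.037,6],[0.01,0.028,0.075,13],[0.015,0.042,0.112,20],[0.02,0.056,0.15,27],[0.02,0.07,0.185,33.7]],
  ],
)

```text
time: 60.02
tool_pos: [429.9, -229.7, 304.6]
tcp_rot: [-0.319, 1.556, -2.934]
contact_force: [0.8, -0.2, 0.8]
grip_width: 91.8
```

Request:
step_arm(
  targets=[
    [[0.01,0,0,6],[0.02,0,0,12],[0.03,0,0,18],[0.04,0,0,22],[0.05,0,0,22]],
  ],
)

```text
time: 60.43
tool_pos: [429.9, -230.9, 253.4]
tcp_rot: [0.021, 1.555, -2.983]
contact_force: [0.6, -0.0, 0.4]
grip_width: 92.0
```

```bash
cat > fin.py <<'E'
from h import *
c=cap('wrist');P=cloud(c);H=hsv(c);h,s,v=[H[...,i].astype(int) for i in range(3)];z=P[...,2]
for b,st,ce in blobs((h>4)&(h<20)&(s>150)&(abs(z-30)<5),200): print('hold',cv2.minAreaRect(P[b][:,:2].astype(np.float32)))
for b,st,ce in blobs(((h<4)|(h>172))&(s>130)&(v>50)&(z>35)&(z<110),30):
    q=P[b]; print('key',st,'zmax',np.percentile(q[:,2],98).round(1))
    k=q[q[:,2]>np.percentile(q[:,2],98)-6]; print('  top',cv2.minAreaRect(k[:,:2].astype(np.float32)),len(k))
    for lo in range(40,95,8):
        k=q[(q[:,2]>lo)&(q[:,2]<=lo+8)]
        if len(k)>5: print('   z',lo,len(k),k.mean(0).round(1))
save(c,'fin2.png')
go([462.9,-243.8,52.5],-81.5)
E
python3 fin.py
```

```text
hold ((462.8133239746094, -243.910400390625), (59.64048767089844, 60.157127380371094), 9.333003997802734)
key [333 130  16  34 473] zmax 86.4
  top ((466.2939453125, -254.39944458007812), (31.830196380615234, 8.544661521911621), 9.390856742858887) 255
   z 48 53 [ 465.5 -244.8   51.8]
   z 56 47 [ 467.  -246.4   60.4]
   z 64 51 [ 466.8 -247.9   67.9]
   z 72 60 [ 468.2 -249.2   75.8]
   z 80 258 [ 466.4 -254.4   84.8]
at [ 429.1 -230.2  251.5] jawyaw -81.9 j6 0.79 SHIFT mm [198.4  18.6 -35.2] TURN -0.4 t 60.5 F [-1.3  0.6 -1.7] w 91.9
```

Request:
step_arm(
  targets=[
    [[0.025,0.006,-0.012,0],[0.05,0.012,-0.024,0],[0.075,0.0185,-0.035,-0.4],[0.1,0.0185,-0.035,-0.4],[0.115,0.0185,-0.035,-0.4]],
  ],
)

```text
time: 60.9
tool_pos: [464.4, -243.9, 132.7]
tcp_rot: [-0.226, 1.549, 3.063]
contact_force: [-0.4, 0.2, -0.7]
grip_width: 91.8
```

Request:
step_arm(
  targets=[
    [[0,0,0,0],[0,0,0,0],[0,0,0,0],[0,0,0,0],[0,0,0,0]],
  ],
)

```text
time: 61.32
tool_pos: [465.1, -244.4, 134.0]
tcp_rot: [-0.159, 1.551, 3.131]
contact_force: [-0.2, -1.0, -0.4]
grip_width: 92.0
```

```bash
python3 -c "
from h import *
go([463.5,-243.9,52.5],-81.3)"
```

```text
at [ 465.1 -244.4  134. ] jawyaw -81.5 j6 0.81 SHIFT mm [81.5 -0.5 -0. ] TURN -0.2 t 61.3 F [-0.2 -1.  -0.4] w 92.0
```

Request:
step_arm(
  targets=[
    [[0.025,-0.0005,0,0],[0.05,-0.0005,0,0],[0.07,-0.0005,0,0],[0.08,-0.0005,0,0],[0.08,-0.0005,0,0]],
  ],
)

```text
time: 61.73
tool_pos: [462.7, -243.3, 52.8]
tcp_rot: [-0.235, 1.549, 3.055]
contact_force: [-0.0, 0.1, 0.0]
grip_width: 91.7
```

Request:
step_arm(
  targets=[
    [[0,0,0,0],[0,0,0,0],[0,0,0,0],[0,0,0,0],[0,0,0,0]],
  ],
  jaw=0.6,
)

```text
time: 62.15
tool_pos: [463.1, -243.6, 53.6]
tcp_rot: [-0.198, 1.55, 3.092]
contact_force: [-0.2, -0.2, 0.0]
grip_width: 62.9
```

```bash
python3 -c "
from h import *
go([463,-243.9,52.5],-81.3)"
```

```text
at [ 463.1 -243.6   53.6] jawyaw -81.5 j6 0.81 SHIFT mm [1.1 0.3 0.1] TURN -0.2 t 62.1 F [-0.2 -0.2  0. ] w 62.9
```

Request:
step_arm(
  targets=[
    [[0,0,0,0],[0,0,0,0],[0,0,0,0],[0,0,0,0],[0,0,0,0]],
  ],
  jaw=1,
)

```text
time: 62.57
tool_pos: [463.1, -243.6, 53.6]
tcp_rot: [-0.197, 1.55, 3.093]
contact_force: [0.3, 0.2, -0.1]
grip_width: 29.7
```

Request:
step_arm(
  targets=[
    [[0,0,0,0],[0,0,0,0],[0,0,0,0],[0,0,0,0],[0,0,0,0]],
  ],
)

```text
time: 62.98
tool_pos: [463.0, -243.6, 53.5]
tcp_rot: [-0.202, 1.55, 3.088]
contact_force: [-0.0, -0.6, -0.1]
grip_width: 9.8
```

Request:
step_arm(
  targets=[
    [[0,0,0,0],[0,0,0,0],[0,0,0,0],[0,0,0,0],[0,0,0,0]],
  ],
)

```text
time: 63.4
tool_pos: [463.0, -243.6, 53.5]
tcp_rot: [-0.201, 1.55, 3.089]
contact_force: [1.2, 0.2, -0.1]
grip_width: 10.1
```

```bash
python3 -c "
from h import *
go([463,-243.9,52.5],-81.3);_,R,o=pose();print(R[:,0].round(3),o['moment'])"
```

```text
at [ 463.  -243.6   53.5] jawyaw -81.5 j6 0.81 SHIFT mm [1.  0.3 0.1] TURN -0.2 t 63.4 F [ 1.2  0.2 -0.1] w 10.1
[-0.021  0.001 -1.   ] [ 0.01097957 -0.02082057 -0.02172169]
```

Request:
step_arm(
  targets=[
    [[0.001,0,0,0],[0.002,0,0,0],[0.003,0,0,0],[0.003,0,0,0],[0.003,0,0,0]],
  ],
)

```text
time: 63.82
tool_pos: [463.4, -243.7, 53.1]
tcp_rot: [-0.148, 1.552, -3.141]
contact_force: [-6.0, 3.8, 22.9]
grip_width: 10.1
```

Request:
step_arm(
  targets=[
    [[0,0,0,0],[0,0,0,0],[0,0,0,0],[0,0,0,0],[0,0,0,0]],
  ],
  jaw=0.4,
)

```text
time: 64.23
tool_pos: [463.2, -243.6, 52.7]
tcp_rot: [-0.172, 1.551, 3.118]
contact_force: [-0.5, -0.4, 0.5]
grip_width: 38.5
```

Request:
step_arm(
  targets=[
    [[0,0,0,0],[0,0,0,0],[-0.01,0,0,0],[-0.03,0,0,0],[-0.06,0,0,0]],
  ],
)

```text
time: 64.65
tool_pos: [463.1, -242.7, 111.8]
tcp_rot: [-0.294, 1.547, 2.996]
contact_force: [-0.0, 0.0, 0.3]
grip_width: 55.1
```

Request:
step_arm(
  targets=[
    [[-0.04,0,0.01,0],[-0.08,0,0.02,0],[-0.12,0,0.03,0],[-0.15,0,0.035,0],[-0.15,0,0.035,0]],
  ],
  jaw=0,
)

```text
time: 65.07
tool_pos: [433.5, -250.1, 270.2]
tcp_rot: [0.18, 1.556, -2.814]
contact_force: [0.9, 0.2, -0.2]
grip_width: 83.8
```

```bash
python3 fin.py
```

```text
hold ((462.3616638183594, -243.98199462890625), (59.568641662597656, 59.897483825683594), 8.70095443725586)
key [312 130   8  32 242] zmax 87.7
  top ((464.6460876464844, -243.39537048339844), (31.164392471313477, 7.947896957397461), 8.571666717529297) 225
   z 72 6 [ 480.3 -241.1   77. ]
   z 80 223 [ 465.1 -243.4   86. ]
at [ 432.9 -249.4  266.9] jawyaw -81.5 j6 0.76 SHIFT mm [213.8  -0.9 -34.2] TURN -0.0 t 65.1 F [-0.2 -0.4 -0.1] w 87.6
```

The key is upright again (top at z 87.7, centred over the slot). One last check of bar and knob, then hand in.

```bash
python3 - <<'E'
from bar import *
t=cap('top');bar(t);T=cloud(t);H=hsv(t);h,s,v=[H[...,i].astype(int) for i in range(3)]
m=(h>105)&(h<125)&(s>100)&(T[...,2]>100)&(T[...,2]<300)&(T[...,0]<700)
for b,st,ce in blobs(m,4): print('tab',T[b].mean(0).round(1))
k=(abs(T[...,2]-75)<6)&(v>120)&(s<60)&(np.hypot(T[...,0]-617,T[...,1]+258)<35)
print('knob',cv2.minAreaRect(T[k][:,:2].astype(np.float32)))
print(bot.get_obs()['dq'].round(3)); print(bot.close_job())
E
```

```text
collar [324.5 152.2] 13 [653.6 -34.9 167.1] zmax 174.0
collar [303.5 154.3] 13 [646.6  22.5 166.6] zmax 170.4
collar [253.9 160.4] 14 [626.6 158.9 166.3] zmax 171.5
collar [232.8 162.9] 13 [618.1 216.6 166.6] zmax 171.7
tab [645.8  -7.6 208.6]
tab [636.1  49.7 208.6]
tab [624.3 129.3 208. ]
tab [616.1 185.6 207.7]
tab [349.5 111.2 128.3]
tab [ 363.3 -143.   129. ]
knob ((622.6956176757812, -262.14422607421875), (51.91468048095703, 50.60679244995117), 6.789818286895752)
[ 0.004  0.044  0.051 -0.001 -0.015  0.   ]
the job is handed in; nothing more can be done
None
```

The press is locked out, and all four mould inserts hang on the cross bar. I handed the job in at about 65 s of the 210 s allowed.

- **Lock-out:** I pushed the key in until it bottomed (about 19 N) and turned it clockwise to the stop, where the moment rose to 0.42 N m. With the key out, the knob stood at 9.7° against the box's 9.6°, so it had turned the full quarter.
- **Inserts:** Each was lowered until the wrist force was near zero before letting go. After the first three releases the bar moved less than 1 mm. I took no picture right after the fourth release, but pictures soon after show the bar settled. It is now about 75 mm below its empty height, level, with all four tabs at z ≈ 208 mm.
- **Key:** I put it back upright, but a later knock moved the holder about 20 mm and left the key leaning about 10°. I gripped it again and re-seated it. The close check then showed it upright in the holder, with its top at z ≈ 88 mm.
- **Look-alikes and surroundings:** The pink and turquoise look-alikes measured unmoved. I never touched the trays, can or brush, but I did not measure their positions at the end.

- **Weaker checks:** The last knob check from the top camera was too coarse to use: it gave 6.8° and a size of 52 mm instead of 41 mm. I relied on the closer wrist measurement, taken before the inserts were hung. The key's top also read about 2 mm off the holder's centre along the slot, which is within its play.

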